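Hook the spice cartridge into its cradle and snap the panel shut

ROBOT

A 6-joint arm with a two-finger parallel gripper is mounted at the origin on the work surface. World frame = base frame: x ahead of the robot, y to its left, z up, the work surface at z = 0. Lengths are in m, angles in rad, forces in N, time in s.
With the tool pointing down it reaches from about 0.225 to 0.875 m from the base axis. Payload 3.4 kg.
Tool frame: the origin (TCP) lies midway between the tips of the shut fingers; the grasp point (between the pads) lies behind it (manip.grip_point_offset is the z of the grasp point in the tool frame, in m); z points along the fingers, x is the direction in which the jaws open and shut, and the axes are right-handed (so a half turn about z gives the same grasp; the last joint's range is limited). The gripper opens to 85 mm and grips with 20 to 120 N. Pads are 22 mm wide; open, the fingers measure 114 mm over their backs; the gripper's body (76 mm by 85 mm) begins 54 mm behind the grasp point. The pads swing forward as they close: fully open they stand 13 mm farther back than shut.
Start: joints at [-1.301, 0.276, 1.505, -0, 1.361, -0.121], TCP at [0.219, -0.532, 0.231] pointing down, gripper open.
Joint ranges: [-2.89, 2.89], [-0.75, 2.08], [0.22, 2.7], [-1.18, 4.32], [0.11, 2.71], [-2.7, 2.7]. Speed limits (rad/s): [2.57, 2.57, 3.14, 3.14, 3.14, 3.14].

INTERFACE

Orientations are given as a unit quaternion [w, x, y, z].
In Python, from rig import manip, eyes, recognise, regions_of, mark_of gives the robot as it stands.
- The arm moves only by the shell command python3 -m inch 'ROWS' [FORCE]. ROWS is JSON, a list of rows, each a list of 5 numbers: the gripper command: -1 is shut, 1 is fully open, values between are in proportion, then the shift along the tool's x, y, z in mm, then the turn about the tool's z in degrees. A call has 1 to 20 rows; each row shifts and turns the pose as measured when the row begins, along the tool's axes as they then stand; what a row does not reach is not made up. A row lasts 1/12 s, in which the tool goes at most 41.7 mm and 7.16 degrees, less where a joint would pass 70% of its speed; a pose out of reach is approached as far as the arm can. A call with a gripper value outside its range is refused whole. The fingers move at their own pace and stop on an object; FORCE is the grip in N (left out, the last holds). Time passes only in rows, so rows that do not move let the fingers close. It gives the time, the measured TCP pose, the force and the opening at its end, in the units of the state.
- manip.get_state(): the state, without advancing time (a new reading comes with each control period).
- eyes.get_image(name): name is "side" or "top"; returns a dict with "frame" (400x640x3 uint8, red, green, blue), "K" (3x3 intrinsics, pixels), "rvec" (rotation vector, rad) and "tvec" (3), from world to camera coordinates, as OpenCV has them. Camera axes: x right, y down, z forward; pixel columns grow to the right and rows downward; lengths in m; the calibration is good to about 2 mm. A picture is of the moment at which its call begins. There is no depth.
- manip.sign_off(): hands the job in, once; it reports no verdict.
Trained networks look in a picture, given as the dict that the camera call returned (one of the last four; its "shot" number tells which), for a name from the list of things; names that differ only in an ending like _2 or _b are one class to them, and where a whole thing is asked for, a point or a joint stands for the part that bears it (a point fixed in the world has none). Each returns a list of dicts, best first, with "confidence" (0 to 1); they miss things now and then, are a little off and sometimes report something else, mostly with a low value. They report only what shows in the picture. A call takes as long as a camera call. They do not tell look-alikes from the thing itself.
- recognise(picture, target): "bbox" ([left, top, width, height] in pixels, round what is visible of it).
- regions_of(picture, target): "mask" (400x640 bool, what is visible of it) and "bbox" ([left, top, width, height] in pixels, round what is visible of it).
- mark_of(picture, target): "point" ([row, column] in pixels: a listed point, or the origin of a listed thing).
The state is a dict: "clock": time; "qpos": joint angles; "qd": joint speeds; "effort": joint torques, N m; "position": TCP position; "ee_rot": TCP orientation; "contact_force": force on the tool from outside, world axes, zero at the start; "moment": the same for the moment, N m; "width": finger opening in m.
Only numpy, scipy, OpenCV 4.12 (cv2) and the standard library are available. Lean on these libraries where they do the work, as an engineer would, in place of code of your own. Each camera call takes 0.05 s, during which the arm holds its last target.

TASK

Load the spice cartridge (the white box with the tongue, not the plain box) into the cradle of the bamboo organiser: tilt it so that its tongue goes under the steel lip and swing its other end down into the cradle. Then fold the open panel over it and press until the panel snaps into its catch and the cartridge is held fully home. Leave the jars, dish, scoop and plain box where they are.

Things in the scene. Friction and masses are not known exactly. Their poses are not given: they have to be found in the camera images.
- cartridge_center (a point): Centre of the cartridge: a white plastic box 70 (x) x 46 (y) x 40 (z) mm, about 120 g, lying flat on the worktop at the start, with a thin round steel disc on its top. The point is half-way up the box; z up, and the tongue sticks out towards the cartridge's own -x. Best gripped across its 46 mm width.
- tongue_tip (a point): Middle of the tongue's outer end. The tongue is a 10 mm long, 30 mm wide, 5 mm thick tab flush with the cartridge's underside on its -x end; this point is 45 mm from the cartridge's centre along -x and 2.5 mm above the underside. Axes as the cartridge.
- cradle (a point): Middle of the cradle's floor = where the cartridge's underside centre lies when home; fixed to the organiser. x points from the lip to the hinge, z up; the home cartridge has the same axes (tongue to -x). The floor is a 44 mm wide pedestal 35 mm above the worktop, 15 mm above the lower board. The upper board with jars (tops 0.21 m up) begins 120 mm to the +y side.
- lip (a point): Middle of the steel lip's free lower edge: 38.5 mm from point cradle along -x, 9 mm above the floor. The lip is 40 mm wide, 4 mm thick, and juts 8 mm from the front wall (inner face at cradle x = -46.5 mm). A flat cartridge cannot be lowered in; with its tongue end 20 to 30 degrees down the tongue slips under the lip. Axes as cradle.
- back_stop (a point): Middle of the back stop's top edge facing the cartridge: cradle x = +36.5 mm, 12 mm above the floor (3 mm end play for the cartridge). Four corner guides (cradle x = 20 to 33 mm either way, 9 mm above the floor, 5 mm thick) leave 2.5 mm on each side of the cartridge; between them the sides are open for fingers.
- seat_top (a point): Middle of the top of a sprung steel seat pad (16 x 24 mm) in the cradle floor at cradle x = +22 mm; free, it stands 7 mm above the floor. It holds the let-go cartridge tilted about 0.1 rad, hinge end up, and takes 2 to 4 N to press flush.
- catch_top (a point): Middle of the top of the steel catch housing in front of the lip (14 x 24 mm in x, y): cradle x = -93.5 mm, 61 mm above the cradle's floor. It stays clear of the cartridge's way; the shut panel's edge ends beside it. Fixed.
- clamp_hinge (a point): Middle of the hinge axis of the folding panel, 58 mm along cradle +x and 48 mm above the cradle's floor; fixed. The axis is the cradle's y.
- clamp_edge (a point): Middle of the free edge of the folding bamboo panel, 133 mm from the hinge, half-way through its thickness. The panel is 133 x 60 x 8 mm with a rubber pad below. Shut, it lies level over the cartridge and its free edge is over the lip side, beside the catch.
- clamp (a joint): Angle of the folding panel in rad: 0 shut and level, 1.57 upright, 2.0 its stop, leaning away from the cradle. It stays where it is left (1 to 2 N at the edge moves it). At about 0.07 rad it meets a spring catch; pressed down near the free edge it rides over it at roughly 6 to 10 N, then snaps to within 0.01 rad of 0 and is held there. Not snapped, it stays ajar.
- jar_a: Bystander: round glass jar with steel lid, 56 mm wide, 85 mm high, on the organiser's upper board; leave alone. Origin: centre of its underside.
- jar_b: Bystander: round glass jar with steel lid, 52 mm wide, 75 mm high, on the upper board; leave alone. Origin: centre of its underside.
- jar_c: Bystander: round glass jar with steel lid, 60 mm wide, 90 mm high, on the worktop; leave alone. Origin: centre of its underside.
- dish: Bystander: white ceramic dish, 96 mm wide, 30 mm high; leave alone. Origin: centre of its underside.
- scoop: Bystander: black measuring scoop, cup 42 mm wide with a 75 mm handle towards its -x, 24 mm high; leave alone. Origin: centre of its underside.
- plain_box: Bystander: plain white box 58 x 58 x 46 mm, without a tongue or steel disc; it may lie where the cartridge could; leave alone. Origin: centre of its underside.
There are look-alikes about, which are no part of the job. Leave any turquoise look-alike of the part that bears cartridge_center alone.

How it is judged:
By the outcome, as a careful person would: the job done as asked, in the order asked, and still so for the second after the job is handed in, with the robot touching nothing.
It also fails if it takes over 64 s, if anything falls off the work surface, if the arm or the gripper's body presses on something with over 40 N, if the wrist force passes 120 N, or if a joint passes its speed limit or range.

## Working session

There is one attempt and no reset: what is moved stays moved. The work goes in short steps, Python scripts to look and compute and a shell command to move; the robot and the scene stay as the last step left them, time stands still between calls to the robot, and variables do not carry over. Pictures are saved under pics/ and viewed, and the job is handed in when it is done.

```bash
ls; mkdir -p pics; python3 - <<'E'
from rig import manip, eyes, recognise, regions_of, mark_of
import cv2
print(manip.get_state(), manip.grip_point_offset)
for n in ["top","side"]:
    p=eyes.get_image(n); cv2.imwrite(f"pics/{n}0.png",p["frame"][:,:,::-1])
    print(n,p["K"].tolist(),p["rvec"],p["tvec"],p["shot"])
    for t in ["cartridge_center","tongue_tip","cradle","lip","back_stop","seat_top","catch_top","clamp_hinge","clamp_edge","plain_box"]:
        print(t,[( [round(float(v),1) for v in d["point"]],round(d["confidence"],2)) for d in mark_of(p,t)][:4])
    for t in ["cartridge_center","plain_box","clamp"]:
        print(t,[(d["bbox"],round(d["confidence"],2)) for d in recognise(p,t)][:4])
E
```

```text
pics
{'clock': 0.0, 'qpos': array([-1.30099841e+00,  2.76669221e-01,  1.50614413e+00, -2.36303083e-06,
        1.36071558e+00, -1.21015310e-01]), 'qd': array([ 8.70430385e-05,  3.73702509e-04,  1.67238772e-04,  7.24798153e-04,
        4.70029701e-04, -9.83784453e-04]), 'effort': array([-1.23937871e-04, -4.16775155e+01, -2.45804054e+01,  2.44890094e-05,
        1.12072629e-02, -1.23880247e-05]), 'position': array([ 0.2188837 , -0.53113284,  0.23039302]), 'ee_rot': array([-6.30928612e-04,  8.30945129e-01, -5.56353534e-01, -7.34317164e-04]), 'contact_force': array([0.82889318, 0.04842668, 0.03494896]), 'moment': array([ 0.00646864, -0.03175431, -0.00839199]), 'width': 0.08537259075137547} -0.0187
top [[454.0219657161126, 0.0, 322.5667738396305], [0.0, 454.0219657161126, 206.5824835039247], [0.0, 0.0, 1.0]] [ 2.15357088 -2.21650031  0.06026216] [0.00670345 0.52391653 1.16796606] 1
cartridge_center [([233.9, 379.2], 0.91), ([190.8, 351.4], 0.88)]
tongue_tip [([188.4, 366.4], 0.97)]
cradle [([192.4, 279.9], 0.68)]
lip [([206.1, 277.6], 0.62)]
back_stop [([172.7, 283.7], 0.85), ([233.5, 384
[... 615 characters left out ...]
215 0.12138956 1.12730801] 2
cartridge_center [([180.1, 357.4], 0.97), ([196.4, 305.2], 0.68)]
tongue_tip [([193.2, 369.9], 0.95)]
cradle [([244.3, 286.6], 0.93)]
lip [([246.4, 304.5], 0.96), ([232.9, 329.7], 0.71), ([238.8, 267.6], 0.5)]
back_stop [([238.5, 272.5], 0.96)]
seat_top [([238.8, 276.1], 0.47)]
catch_top [([233.2, 328.7], 0.93)]
clamp_hinge [([224.9, 258.8], 0.97), ([152.0, 267.1], 0.4)]
clamp_edge [([170.9, 237.6], 0.65), ([238.6, 277.6], 0.35)]
plain_box [([152.9, 345.3], 0.87), ([232.3, 328.2], 0.3)]
cartridge_center [([341.2, 169.1, 33.5, 31.7], 0.71), ([296.6, 183.1, 20.2, 32.6], 0.62)]
plain_box [([334.1, 134.2, 19.2, 22.2], 0.74)]
clamp [([231.5, 164.3, 37.9, 68.5], 0.67)]
```

View pics/top0.png

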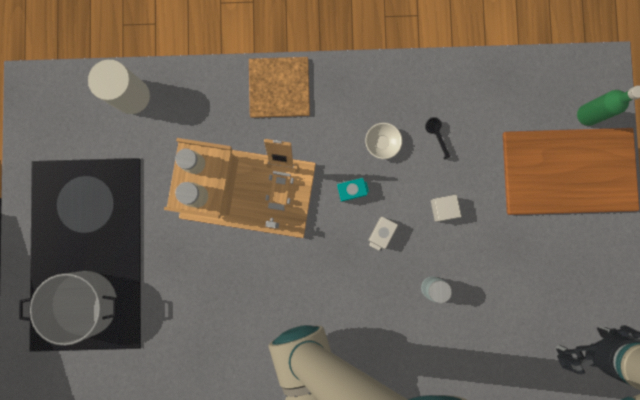

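View pics/side0.png

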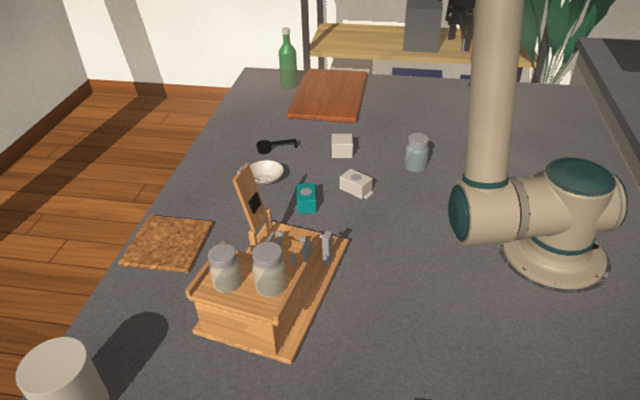

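```bash
python3 - <<'E'
import cv2
a=cv2.imread("pics/top0.png")[130:280,255:475]; b=cv2.imread("pics/side0.png")[120:270,220:390]
cv2.imwrite("pics/topc.png",cv2.resize(a,None,fx=3.6,fy=3.6,interpolation=cv2.INTER_CUBIC))
cv2.imwrite("pics/sidec.png",cv2.resize(b,None,fx=4,fy=4,interpolation=cv2.INTER_CUBIC)[:600])
E
```

```text
(no output)
```

View pics/topc.png

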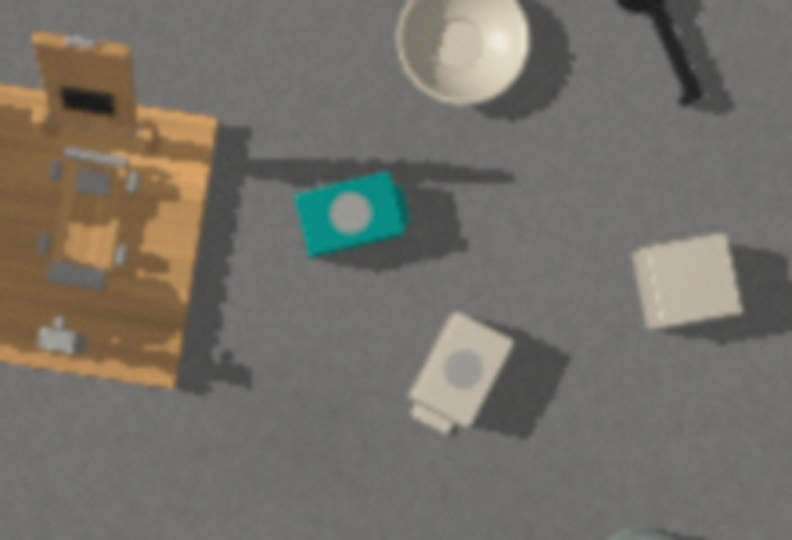

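View pics/sidec.png

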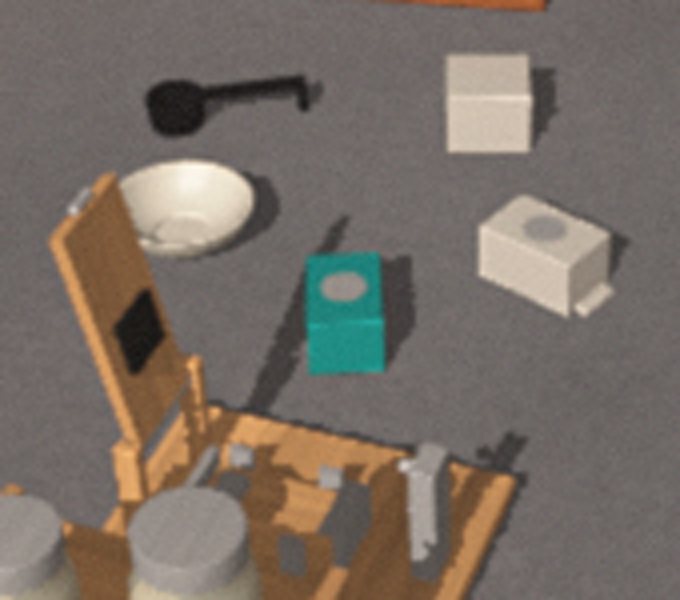

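Candidates in the top view: the turquoise box at (352,190), a look-alike to leave alone; the white box with disc and tongue at about (382,234); and the plain white box at (446,208). The white box at (382,234) is the cartridge: the crop shows its steel disc, and the tongue at the lower left of the box. Next I'll fit the poses from both views.

```bash
cat > h.py <<'E'
import numpy as np, cv2
from scipy.optimize import least_squares
from scipy.spatial.transform import Rotation as R
from rig import manip, eyes, recognise, regions_of, mark_of
def proj(p,X):
    return cv2.projectPoints(np.asarray(X,float).reshape(-1,3),np.asarray(p["rvec"],float),np.asarray(p["tvec"],float),np.asarray(p["K"],float),None)[0].reshape(-1,2)
def ray(p,u,v):
    Rm=cv2.Rodrigues(np.asarray(p["rvec"],float))[0];t=np.asarray(p["tvec"],float)
    d=Rm.T@np.linalg.inv(p["K"])@np.array([u,v,1.]);return -Rm.T@t,d
def onz(p,u,v,z):
    c,d=ray(p,u,v);return c+d*(z-c[2])/d[2]
def toolR(s):
    q=s["ee_rot"];return R.from_quat([q[1],q[2],q[3],q[0]])
CR={"cradle":(0,0,0),"lip":(-.0385,0,.009),"back_stop":(.0365,0,.012),"catch_top":(-.0935,0,.061),"clamp_hinge":(.058,0,.048),"seat_top":(.022,0,.007)}
def fitpose(obs,z0,x0,fs=1.0):
    # obs: list of (pic, local pt, (u,v))
    def res(q):
        c,s=np.cos(q[2]),np.sin(q[2]);o=[]
        for p,l,uv in obs:
            X=[q[0]+c*l[0]-s*l[1],q[1]+s*l[0]+c*l[1],z0+l[2]]
            o+=list(proj(p,X)[0]-uv)
        return np.array(o)
    r=least_squares(res,x0,loss="soft_l1",f_scale=fs)
    return r.x,res(r.x).reshape(-1,2)
E
python3 - <<'E'
from h import *
import pickle
P={n:eyes.get_image(n) for n in ["top","side"]}
pickle.dump(P,open("p0.pkl","wb"))
obs=[];lab=[]
for n,p in P.items():
    for t in CR:
        m=mark_of(p,t)
        if m and m[0]["confidence"]>.4:
            r,c=m[0]["point"];obs.append((p,CR[t],(c,r)));lab.append((n,t))
x0=[*onz(P["top"],280,192,.035)[:2],0]
x,r=fitpose(obs,.035,x0);print("cradle",x.round(4),np.degrees(x[2]))
for l,e in zip(lab,r):print(l,e.round(1))
for n in P:
  o=[q for q,l in zip(obs,lab) if l[0]==n]; print(n,fitpose(o,.035,x0)[0].round(4))
E
```

```text
cradle [ 0.5716  0.1026 -0.1987] -11.386932785809748
('top', 'cradle') [ 1.7 -1.4]
('top', 'lip') [ 2.3 -2.8]
('top', 'back_stop') [1.2 1. ]
('top', 'catch_top') [ 0.1 -0.6]
('top', 'clamp_hinge') [-0.6  0.1]
('top', 'seat_top') [-1. -2.]
('side', 'cradle') [0.7 1.2]
('side', 'lip') [-0.3  0.3]
('side', 'back_stop') [ 0.7 -0.9]
('side', 'catch_top') [0.8 3. ]
('side', 'clamp_hinge') [-0.4  0.8]
('side', 'seat_top') [0.7 0.5]
top [ 0.5692  0.1041 -0.2069]
side [ 0.573   0.1002 -0.1625]
```

```bash
cat > ov.py <<'E'
from h import *
def box(a,b):
    x0,y0,z0=a;x1,y1,z1=b
    c=[(x,y,z) for x in(x0,x1) for y in(y0,y1) for z in(z0,z1)]
    e=[(i,j) for i in range(8) for j in range(i+1,8) if sum(np.array(c[i])!=np.array(c[j]))==1]
    return [(c[i],c[j]) for i,j in e]
def top_face(a,b):
    x0,y0,_=a;x1,y1,z=b
    c=[(x0,y0,z),(x1,y0,z),(x1,y1,z),(x0,y1,z)];return [(c[i],c[(i+1)%4]) for i in range(4)]
def cradle_edges():
    E=[]
    for sx in(1,-1):
        for sy in(1,-1):
            xs=sorted([sx*.020,sx*.033]);ys=sorted([sy*.0255,sy*.0305])
            E+=top_face((xs[0],ys[0],0),(xs[1],ys[1],.009))
    E+=top_face((-.0465,-.02,.009),(-.0385,.02,.013))
    E+=top_face((-.1005,-.012,0),(-.0865,.012,.061))
    E+=top_face((.014,-.012,0),(.030,.012,.007))
    E+=[((.0365,-.02,.012),(.0365,.02,.012))]
    return E
def panel_edges(a):
    d=np.array([-np.cos(a),0,np.sin(a)]);nn=np.array([np.sin(a),0,np.cos(a)])
    H=np.array([.058,0,.048]);E=[]
    for s in(-.004,.004):
        c=[H+d*r+nn*s+np.array([0,y,0]) for r,y in((0,-.03),(.133,-.03),(.133,.03),(0,.03))]
        E+=[(c[i],c[(i+1)%4]) for i in range(4)]
    return E
def cart_edges():
    return box((-.035,-.023,-.02),(.035,.023,.02))+box((-.045,-.015,-.02),(-.035,.015,-.015))
def draw(p,items,crop,f,name):
    u0,v0,u1,v1=crop
    im=cv2.resize(p["frame"][v0:v1,u0:u1,::-1],None,fx=f,fy=f,interpolation=cv2.INTER_CUBIC)
    for T,E,col in items:
        for a,b in E:
            X=np.array([T(a),T(b)]);q=proj(p,X)
            q=((q-[u0,v0]+.5)*f-.5)
            cv2.line(im,tuple(int(round(v*8)) for v in q[0]),tuple(int(round(v*8)) for v in q[1]),col,1,cv2.LINE_AA,3)
    cv2.imwrite(name,im)
def Tz(x,y,yaw,z):
    c,s=np.cos(yaw),np.sin(yaw)
    return lambda l:(x+c*l[0]-s*l[1],y+s*l[0]+c*l[1],z+l[2])
E
python3 - <<'E'
from ov import *
import pickle
P=pickle.load(open("p0.pkl","rb"))
T=Tz(.571,.1026,-.19,.035)
it=[(T,cradle_edges(),(0,0,255)),(T,panel_edges(1.6),(255,0,0))]
draw(P["top"],it,(245,130,325,240),7,"pics/a_top.png") if 0 else None
draw(P["top"],it,(250,132,330,242),5,"pics/a_top.png")
draw(P["side"],it,(225,155,355,275),5,"pics/a_side.png")
E
```

```text
(no output)
```

View pics/a_top.png

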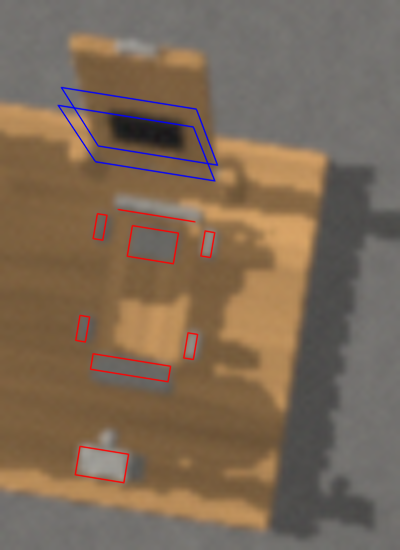

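View pics/a_side.png

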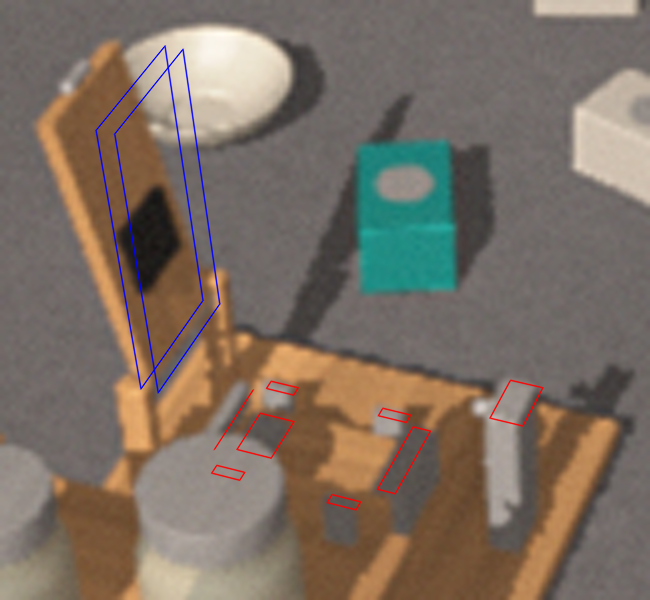

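```bash
python3 - <<'E'
from ov import *
import pickle
P=pickle.load(open("p0.pkl","rb"))
def g(n,crop,f,name):
    u0,v0,u1,v1=crop
    im=cv2.resize(P[n]["frame"][v0:v1,u0:u1,::-1],None,fx=f,fy=f,interpolation=cv2.INTER_CUBIC)
    for u in range(u0+5-u0%5 if u0%5 else u0,u1,5):
        x=int((u-u0+.5)*f);cv2.line(im,(x,0),(x,6 if u%10 else 14),(0,255,255),1);
        if u%10==0: cv2.putText(im,str(u),(x-12,26),0,.4,(0,255,255),1)
    for v in range(v0+5-v0%5 if v0%5 else v0,v1,5):
        y=int((v-v0+.5)*f);cv2.line(im,(0,y),(6 if v%10 else 14,y),(0,255,255),1)
        if v%10==0: cv2.putText(im,str(v),(16,y+4),0,.4,(0,255,255),1)
    cv2.imwrite(name,im)
g("top",(258,163,303,238),8,"pics/g_top.png")
g("side",(258,222,343,275),9,"pics/g_side.png")
E
```

```text
(no output)
```

View pics/g_top.png

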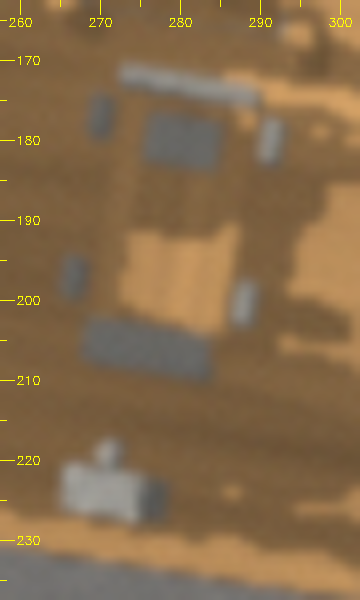

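View pics/g_side.png

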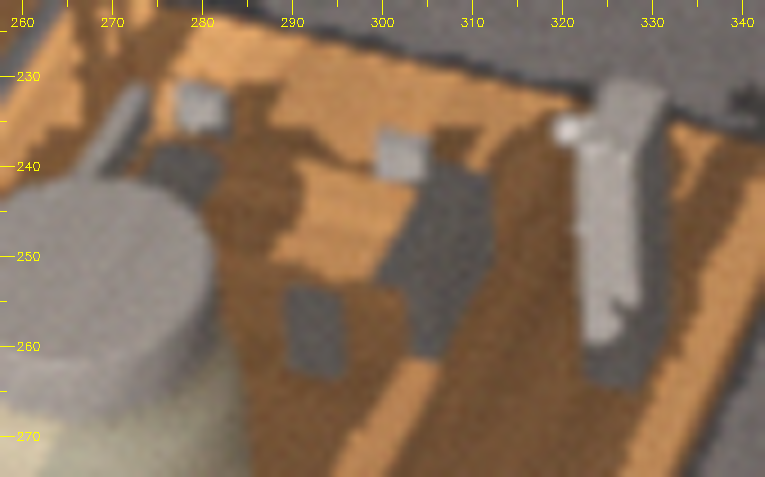

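```bash
python3 - <<'E'
from ov import *
import pickle
P=pickle.load(open("p0.pkl","rb"));t,s=P["top"],P["side"]
g=.0265
obs=[(t,(g,-.028,.009),(291,180)),(t,(g,.028,.009),(270,177)),(t,(-g,.028,.009),(266.7,197)),(t,(-g,-.028,.009),(287.7,200.3)),
(t,(-.0935,0,.061),(270.3,223.7)),(t,(.0365,0,.012),(281,174)),(t,(-.0385,0,.013),(276.2,203.3)),(t,(.022,0,.007),(280,180)),
(s,(g,-.028,.009),(280.3,231.2)),(s,(-g,-.028,.009),(303,236.6)),(s,(-g,.028,.009),(293,254)),(s,(-.0935,0,.061),(326.8,234.5))]
x0=[.57,.1,-.19]
for nm,o in (("all",obs),("top",obs[:8]),("side",obs[8:])):
    x,r=fitpose(o,.035,x0);print(nm,x.round(4));print(r.round(1).tolist())
    if nm=="all":X=x
for n,p in P.items(): print(n, ray(p,320,200)[0])
T=Tz(*X,.035)
it=[(T,cradle_edges(),(0,0,255)),(T,panel_edges(1.8),(255,0,0))]
draw(t,it,(250,132,330,242),5,"pics/b_top.png")
draw(s,it,(225,155,355,275),5,"pics/b_side.png")
E
```

```text
all [ 0.5722  0.1016 -0.1848]
[[0.4, -0.2], [-0.2, -0.5], [-0.2, -0.2], [0.4, -0.1], [0.2, 0.2], [0.1, 0.1], [0.1, -0.3], [0.4, -0.0], [0.2, 0.6], [-0.1, 0.6], [-0.1, 0.5], [0.6, 0.0]]
top [ 0.5719  0.102  -0.1837]
[[0.2, -0.1], [-0.3, -0.4], [-0.4, -0.1], [0.2, 0.0], [0.1, 0.4], [-0.0, 0.3], [-0.0, -0.1], [0.2, 0.1]]
side [ 0.5728  0.1    -0.1951]
[[0.2, 0.0], [-0.1, 0.1], [-0.4, 0.0], [0.3, -0.2]]
top [ 0.44878904 -0.01701013  1.19873985]
side [0.34935933 0.8767451  0.80347843]
```

View pics/b_top.png

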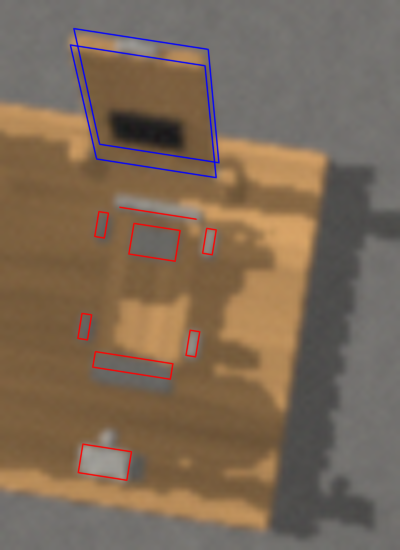

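View pics/b_side.png

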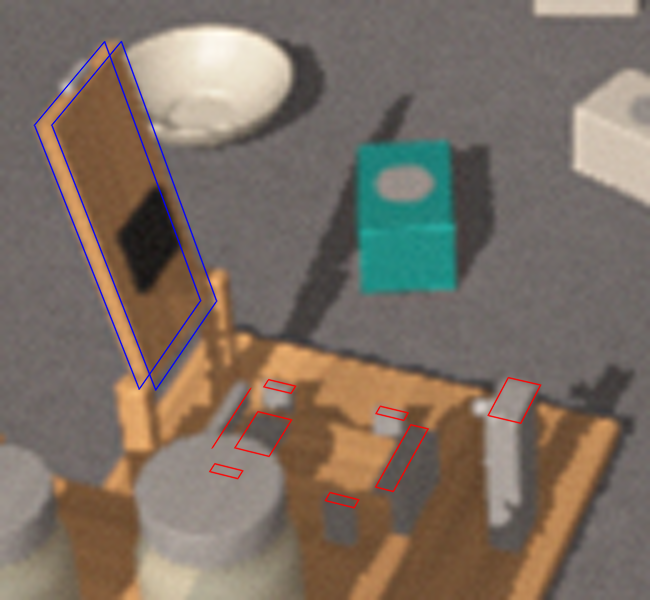

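```bash
python3 - <<'E'
from ov import *
import pickle
P=pickle.load(open("p0.pkl","rb"));t,s=P["top"],P["side"]
obs=[]
for p,tp,cc in ((t,(188.4,366.4),None),):pass
m=mark_of
# initial from rough picks: tongue/center
c=onz(t,383,232.5,.04);tt=onz(t,375,246.5,.005);print(c,tt,np.degrees(np.arctan2(*(c-tt)[[1,0]])))
# silhouette fit: white box mask by colour in windows vs hull of model
def mask(p,w):
    u0,v0,u1,v1=w;f=p["frame"].astype(int);M=np.zeros(f.shape[:2],np.uint8)
    M[v0:v1,u0:u1]=(f[v0:v1,u0:u1].min(2)>125);return M
Mt=mask(t,(360,210,402,256));Ms=mask(s,(334,162,382,204))
cv2.imwrite("pics/m.png",cv2.resize(np.hstack([Mt[205:260,350:405],Ms[155:210,330:385]])*255,None,fx=5,fy=5,interpolation=0))
def render(p,q):
    S=8;big=np.zeros((400,640),np.float32)
    T=Tz(*q,.02);u0,v0=(340,200) if p is t else (325,155)
    I=np.zeros((64*S,64*S),np.uint8)
    for E in (cart_edges()[:12],cart_edges()[12:]):
        X=np.array([T(a) for e in E for a in e]);h=cv2.convexHull(((proj(p,X)-[u0,v0]+.5)*S*16).astype(np.int32))
        cv2.fillConvexPoly(I,h,255,shift=4)
    big[v0:v0+64,u0:u0+64]=cv2.resize(I,(64,64),interpolation=cv2.INTER_AREA)/255.
    return big
from scipy.optimize import minimize
x0=[*(c[:2]),np.arctan2(*(c-tt)[[1,0]])]
for nm,pp in (("both",((t,Mt),(s,Ms))),("top",((t,Mt),)),("side",((s,Ms),))):
    f=lambda q:sum(np.abs(cv2.GaussianBlur(render(p,q),(0,0),1)-cv2.GaussianBlur(M.astype(np.float32),(0,0),1)).sum() for p,M in pp)
    r=minimize(f,x0,method="Nelder-Mead",options=dict(initial_simplex=[x0]+[np.add(x0,d) for d in([.006,0,0],[0,.006,0],[0,0,.15])]))
    print(nm,r.x.round(4),np.degrees(r.x[2]),r.fun)
    if nm=="both":X=r.x
T=Tz(*X,.02)
draw(t,[(T,cart_edges(),(0,0,255))],(350,205,410,260),7,"pics/c_top.png")
draw(s,[(T,cart_edges(),(0,0,255))],(325,155,385,210),7,"pics/c_side.png")
a=cv2.imread("pics/c_top.png");b=cv2.imread("pics/c_side.png");cv2.imwrite("pics/c.png",cv2.resize(np.hstack([a,b]),(800,366)))
E
```

```text
[ 0.45186435 -0.16042131  0.04      ] [ 0.41599485 -0.14249764  0.005     ] -26.55089366502834
both [ 0.4545 -0.1612 -0.522 ] -29.91116751962506 159.0814971923828
top [ 0.4526 -0.1601 -0.5249] -30.071732931514116 16.566730499267578
side [ 0.4562 -0.1627 -0.5362] -30.72083763743129 107.4515380859375
```

View pics/c.png

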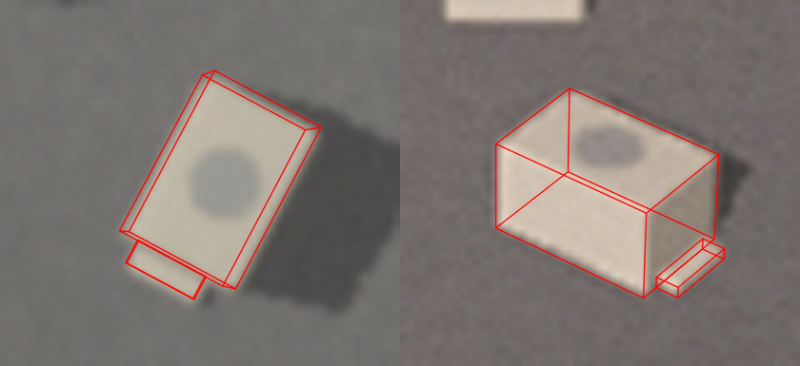

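View pics/m.png

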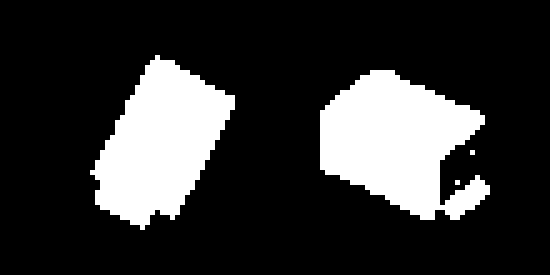

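```bash
cat >> h.py <<'E'
def goto(x=None,y=None,z=None,az=None):
    s=manip.get_state();Rt=toolR(s);p=s["position"]
    tx=Rt.apply([1,0,0]);a=np.degrees(np.arctan2(tx[1],tx[0]))
    d=np.array([(t-q) if t is not None else 0 for t,q in zip((x,y,z),p)])
    l=Rt.inv().apply(d)*1000
    tr=None if az is None else -((az-a+180)%360-180)
    print("clk %.2f pos"%s["clock"],p.round(4),"az %.1f tilt %.2f"%(a,np.degrees(np.arccos(-Rt.apply([0,0,1])[2]))),"F",s["contact_force"].round(1),"w %.4f"%s["width"])
    print("  move tool mm",l.round(1),"turn",None if tr is None else round(tr,1),"q",s["qpos"].round(2))
E
python3 -m inch '[[1,0,0,0,6.6],[1,0,0,0,6.6],[1,0,0,0,6.6],[1,0,0,0,6.6],[1,0,0,0,6.6],[1,0,0,0,6.6],[1,0,0,0,6.6],[1,0,0,0,6.6]]' 30
python3 -c "
from h import *
goto(.4535,-.1606,.10,-120)"
```

```text
clock: 2.77
position: [0.219, -0.5317, 0.2313]
ee_rot: [-0.0, -0.478, 0.878, -0.0]
contact_force: [-0.2, 0.7, -0.1]
width: 0.0852
clk 2.77 pos [ 0.219  -0.5317  0.2313] az -122.9 tilt 0.00 F [-0.2  0.7 -0.1] w 0.0852
  move tool mm [-438.9    4.6  131.3] turn -2.9 q [-1.3   0.28  1.5  -0.    1.36  0.84]
```

```bash

python3 -m inch '[[1,-35,0.4,6,-2.9],[1,-35,0.4,6,0],[1,-35,0.4,6,0],[1,-35,0.4,6,0],[1,-35,0.4,6,0],[1,-35,0.4,6,0],[1,-35,0.4,6,0],[1,-35,0.4,6,0],[1,-35,0.4,6,0],[1,-35,0.4,6,0],[1,-35,0.4,6,0],[1,-30,0.4,6,0]]'
python3 -c "
from h import *
goto(.4535,-.1606,.10,-120)"
```

```text
clock: 3.77
position: [0.4321, -0.1668, 0.1557]
ee_rot: [-0.001, -0.493, 0.87, -0.007]
contact_force: [0.5, -0.2, 0.0]
width: 0.0852
clk 3.77 pos [ 0.4321 -0.1668  0.1557] az -120.9 tilt 0.78 F [ 0.5 -0.2  0. ] w 0.0852
  move tool mm [-16.8 -14.6  55.7] turn -0.9 q [-0.51  0.16  1.86 -0.01  1.11  1.6 ]
```

```bash

python3 -m inch '[[1,-16,-12,10,-0.9],[1,0,0,15,0],[1,0,0,15,0],[1,0,0,0,0]]'
python3 - <<'E'
from h import *
goto(.4535,-.1606,.01,-120)
from ov import *
p=eyes.get_image("top");s=eyes.get_image("side")
draw(p,[],(340,180,430,270),6,"pics/d1.png");draw(s,[],(310,110,400,200),6,"pics/d2.png")
cv2.imwrite("pics/d.png",cv2.resize(np.hstack([cv2.imread("pics/d1.png"),cv2.imread("pics/d2.png")]),(800,400)))
E
```

```text
clock: 4.1
position: [0.455, -0.1519, 0.1147]
ee_rot: [0.001, -0.505, 0.863, -0.007]
contact_force: [-1.2, 1.1, -0.1]
width: 0.0853
clk 4.10 pos [ 0.455  -0.1519  0.1147] az -119.4 tilt 0.80 F [-1.2  1.1 -0.1] w 0.0853
  move tool mm [  7.8  -1.6 104.8] turn 0.6 q [-0.46  0.23  1.89 -0.01  1.01  1.62]
```

View pics/d.png

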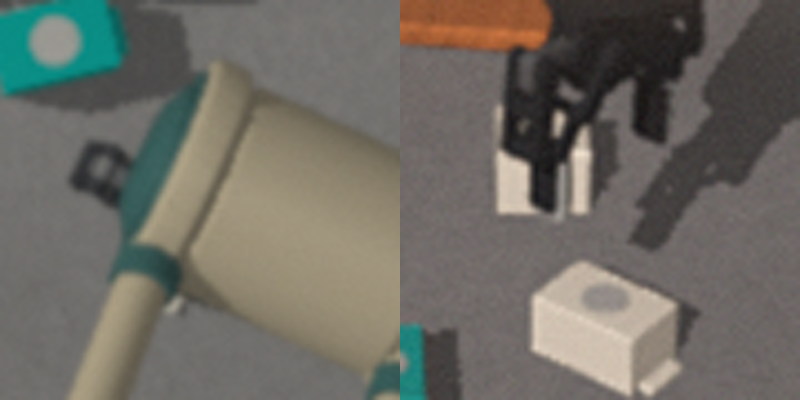

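```bash

python3 -m inch '[[1,7.8,-1.6,12,0.6],[1,0,0,15,0],[1,0,0,15,0],[1,0,0,12,0],[1,0,0,0,0]]'
python3 - <<'E'
from h import *
goto(.4535,-.1606,.01,-120)
from ov import *
s=eyes.get_image("side")
draw(s,[],(310,120,400,210),6,"pics/e.png")
E
```

```text
clock: 4.62
position: [0.458, -0.1662, 0.0676]
ee_rot: [0.005, -0.498, 0.867, -0.014]
contact_force: [-0.6, 1.0, -0.4]
width: 0.0853
clk 4.62 pos [ 0.458  -0.1662  0.0676] az -120.3 tilt 1.73 F [-0.6  1.  -0.4] w 0.0853
  move tool mm [-2.8  8.4 57.4] turn -0.3 q [-0.49  0.29  1.95 -0.01  0.87  1.62]
```

View pics/e.png

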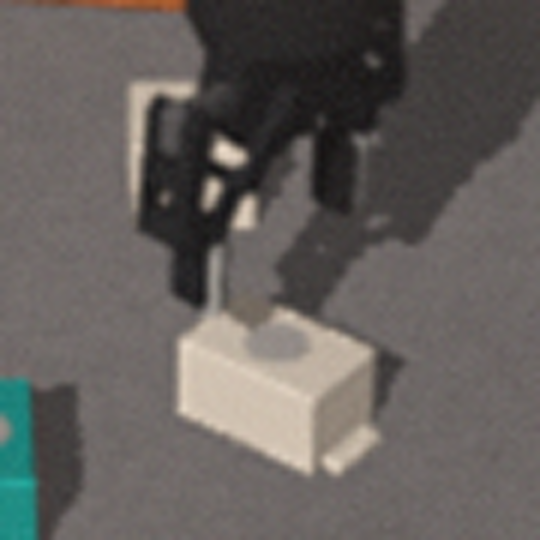

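```bash
cat >> h.py <<'E'
def tz():
    s=manip.get_state();z=toolR(s).apply([0,0,1]);print("toolz",z.round(4),"cradle-frame",np.degrees([z[0]*np.cos(-.186)+z[1]*np.sin(-.186),-z[0]*np.sin(-.186)+z[1]*np.cos(-.186)]).round(2))
E
python3 -m inch '[[1,-2.8,8.4,0,0],[1,0,0,0,0]]'
python3 -c "
from h import *
goto(.4535,-.1606,.01,-120);tz()"
python3 -m inch '[[1,0,0,6,0],[1,0,0,6,0],[1,0,0,6,0],[1,0,0,0,0]]'
python3 -c "
from h import *
goto(.4535,-.1606,.01,-120);tz()"
```

```text
clock: 4.83
position: [0.4533, -0.1607, 0.0703]
ee_rot: [0.007, -0.497, 0.867, -0.016]
contact_force: [-1.0, 0.3, -0.0]
width: 0.0857
clk 4.83 pos [ 0.4533 -0.1607  0.0703] az -120.4 tilt 1.99 F [-1.   0.3 -0. ] w 0.0857
  move tool mm [-0.4  2.  60.3] turn -0.4 q [-0.48  0.27  1.96 -0.01  0.87  1.63]
toolz [ 0.0273 -0.0214 -0.9994] cradle-frame [ 1.76 -0.92]
clock: 5.17
position: [0.4555, -0.1617, 0.054]
ee_rot: [0.008, -0.497, 0.867, -0.019]
contact_force: [-1.2, 0.9, 0.3]
width: 0.0854
clk 5.17 pos [ 0.4555 -0.1617  0.054 ] az -120.3 tilt 2.39 F [-1.2  0.9  0.3] w 0.0854
  move tool mm [-0.2  4.1 43.9] turn -0.3 q [-0.48  0.3   1.99 -0.01  0.82  1.63]
toolz [ 0.0336 -0.0248 -0.9991] cradle-frame [ 2.16 -1.04]
```

```bash

python3 -m inch '[[1,-0.2,5,15,-0.3],[1,0,1,15,0],[1,0,1,8,0],[1,0,1,0,0]]'
python3 -c "
from h import *
goto(.4535,-.1606,.01,-120);tz()"
```

```text
clock: 5.5
position: [0.4513, -0.1591, 0.0145]
ee_rot: [0.009, -0.5, 0.866, -0.02]
contact_force: [-0.2, 0.7, -0.6]
width: 0.0852
clk 5.50 pos [ 0.4513 -0.1591  0.0145] az -120.0 tilt 2.54 F [-0.2  0.7 -0.6] w 0.0852
  move tool mm [ 0.2 -2.5  4.6] turn -0.0 q [-0.48  0.35  2.04 -0.01  0.7   1.62]
toolz [ 0.0359 -0.026  -0.999 ] cradle-frame [ 2.3  -1.09]
```

```bash

python3 -m inch '[[1,0,-2.5,3.5,0],[1,0,0,0,0],[-1,0,0,0,0],[-1,0,0,0,0],[-1,0,0,0,0],[-1,0,0,0,0],[-1,0,0,0,0],[-1,0,0,0,0],[-1,0,0,0,0],[-1,0,0,0,0]]' 40
python3 -c "
from h import *
goto(.4535,-.1606,.10,-100.6);tz()"
```

```text
clock: 6.33
position: [0.4553, -0.1613, 0.0128]
ee_rot: [0.01, -0.5, 0.866, -0.022]
contact_force: [0.6, -0.3, -1.9]
width: 0.0452
clk 6.33 pos [ 0.4553 -0.1613  0.0128] az -120.0 tilt 2.73 F [ 0.6 -0.3 -1.9] w 0.0452
  move tool mm [  0.7  -2.2 -87.2] turn -19.4 q [-0.48  0.36  2.04 -0.01  0.7   1.62]
toolz [ 0.0389 -0.0276 -0.9989] cradle-frame [ 2.48 -1.14]
```

```bash

python3 -m inch '[[-1,0,0,-8,0],[-1,0,0,-12,0],[-1,0,0,-14,0],[-1,0,0,-14,0],[-1,0,0,-14,0],[-1,0,0,-14,0],[-1,0,0,-14,0],[-1,0,0,-14,0],[-1,0,0,-14,0],[-1,0,0,-14,0],[-1,0,0,0,0]]' 40
python3 - <<'E'
from h import *
goto(.5719,.1020,.15,-100.5);tz()
from ov import *
s=eyes.get_image("side")
draw(s,[],(290,90,410,200),5,"pics/f.png")
E
```

```text
clock: 7.25
position: [0.4475, -0.156, 0.154]
ee_rot: [0.009, -0.5, 0.866, -0.02]
contact_force: [0.9, -0.6, -0.0]
width: 0.045
clk 7.25 pos [ 0.4475 -0.156   0.154 ] az -120.0 tilt 2.50 F [ 0.9 -0.6 -0. ] w 0.0450
  move tool mm [-285.6   21.3    1.8] turn -19.5 q [-0.48  0.16  1.86 -0.01  1.07  1.62]
toolz [ 0.0354 -0.0256 -0.999 ] cradle-frame [ 2.27 -1.06]
```

View pics/f.png

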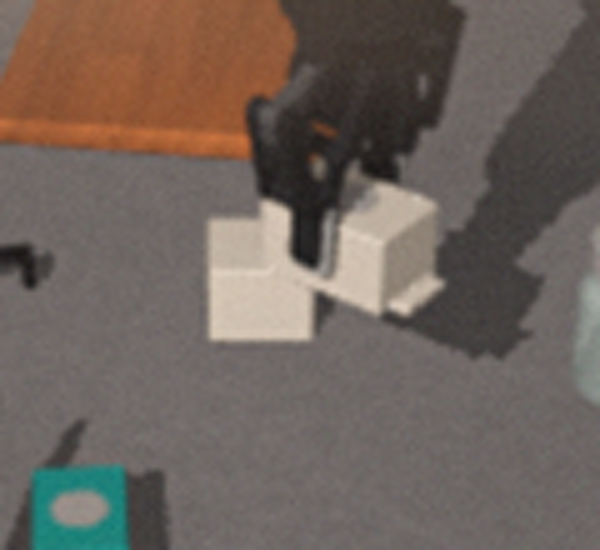

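```bash

python3 -m inch '[[-1,0,0,-10,-6.5],[-1,0,0,-10,-6.5],[-1,0,0,0,-6.5],[-1,0,0,0,0]]' 40
python3 - <<'E'
from h import *
goto(.5799,.1005,.17,-100.6);tz()
E
```

```text
clock: 7.63
position: [0.4434, -0.1537, 0.1707]
ee_rot: [0.004, -0.645, 0.764, -0.018]
contact_force: [0.0, 0.3, -1.6]
width: 0.0452
clk 7.63 pos [ 0.4434 -0.1537  0.1707] az -99.6 tilt 2.06 F [ 0.   0.3 -1.6] w 0.0452
  move tool mm [-273.5  -92.1   -1. ] turn 1.0 q [-0.48  0.14  1.84 -0.01  1.12  1.26]
toolz [ 0.0284 -0.0219 -0.9994] cradle-frame [ 1.83 -0.93]
```

```bash

python3 -m inch '[[-1,-20,-6.5,0,1],[-1,-30,-10,0,0],[-1,-30,-10,0,0],[-1,-30,-10,0,0],[-1,-30,-10,0,0],[-1,-30,-10,0,0],[-1,-30,-10,0,0],[-1,-30,-10,0,0],[-1,-20,-7,0,0],[-1,-10,-3,0,0],[-1,0,0,0,0],[-1,0,0,0,0]]' 40
python3 - <<'E'
from h import *
goto(.5819,.1000,.15,-100.6);tz()
E
```

```text
clock: 8.63
position: [0.578, 0.0944, 0.1541]
ee_rot: [-0.005, -0.623, 0.782, -0.01]
contact_force: [0.2, 0.6, -2.1]
width: 0.0452
clk 8.63 pos [0.578  0.0944 0.1541] az -102.9 tilt 1.30 F [ 0.2  0.6 -2.1] w 0.0452
  move tool mm [-6.4 -2.5  4. ] turn -2.3 q [ 0.06  0.34  1.61 -0.02  1.19  1.86]
toolz [ 0.0056 -0.0219 -0.9997] cradle-frame [ 0.55 -1.18]
```

```bash

python3 -m inch '[[-1,-6.4,-2.5,12,-2.3],[-1,0,0,12,0],[-1,0,0,12,0],[-1,0,0,12,0],[-1,0,0,12,0],[-1,0,0,8,0],[-1,0,0,0,0]]' 40
python3 - <<'E'
from ov import *
goto(.5819,.1000,.073,-100.6);tz()
t=eyes.get_image("top");s=eyes.get_image("side")
import pickle;pickle.dump((t,s),open("p1.pkl","wb"))
draw(t,[],(245,130,330,240),5,"pics/h1.png");draw(s,[],(225,155,355,275),5,"pics/h2.png")
E
```

```text
clock: 9.22
position: [0.5757, 0.0879, 0.0828]
ee_rot: [-0.009, -0.634, 0.773, -0.01]
contact_force: [0.9, -0.3, -0.8]
width: 0.0452
clk 9.22 pos [0.5757 0.0879 0.0828] az -101.3 tilt 1.59 F [ 0.9 -0.3 -0.8] w 0.0452
  move tool mm [-13.4  -3.7   9.4] turn -0.7 q [ 0.05  0.41  1.7  -0.03  1.04  1.83]
toolz [-0.0014 -0.0277 -0.9996] cradle-frame [ 0.21 -1.58]
```

View pics/h1.png

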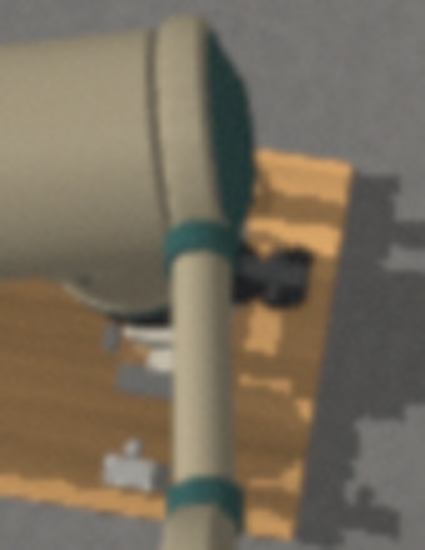

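View pics/h2.png

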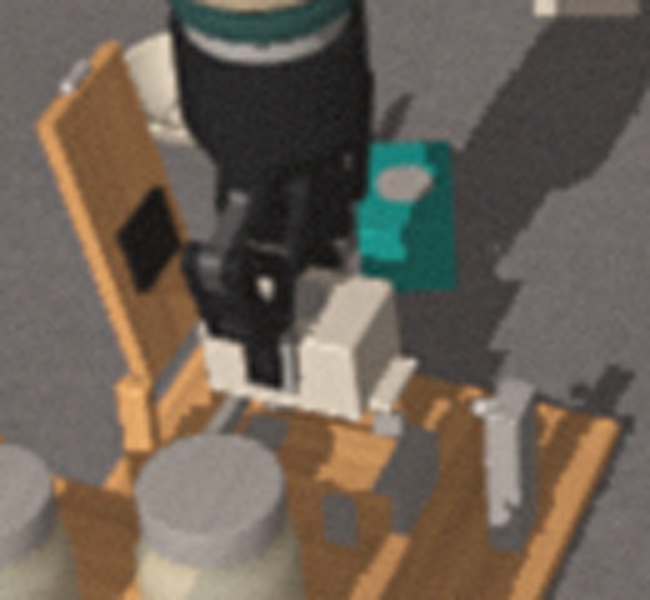

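```bash
cat >> ov.py <<'E'
# cartridge in tool frame from pick
Rp=R.from_quat([-.5,.866,-.022,.01]);pp=np.array([.4553,-.1613,.0128])
def set_rel(cx=.4535,cy=-.1606,yaw=-.525):
    Rc=R.from_euler("z",yaw);return Rp.inv()*Rc, Rp.inv().apply(np.array([cx,cy,.02])-pp)
CRD=(.5722,.1016,-.185)
def cart_now(s,rel):
    Rt=toolR(s);Rc=Rt*rel[0];c=s["position"]+Rt.apply(rel[1]);return Rc,c
def in_cradle(Rc,c):
    Rk=R.from_euler("z",CRD[2]);l=Rk.inv().apply(c-np.array([CRD[0],CRD[1],.035]));e=(Rk.inv()*Rc)
    pts={"tip":(-.045,0,-.0175),"under_c":(0,0,-.02),"back_bot":(.035,0,-.02)}
    for k,v in pts.items():print("  ",k,((l+e.apply(v))*1000).round(1))
    x=e.apply([1,0,0]);print("   yaw err %.1f pitch(tongue down +) %.1f roll %.1f"%(np.degrees(np.arctan2(x[1],x[0])),np.degrees(np.arcsin(x[2])),np.degrees(np.arcsin(e.apply([0,1,0])[2]))))
E
python3 - <<'E'
from ov import *
import pickle;t,s=pickle.load(open("p1.pkl","rb"))
st=manip.get_state();rel=set_rel();Rc,c=cart_now(st,rel);in_cradle(Rc,c)
T=lambda l:Rc.apply(l)+c
K=Tz(*CRD,.035)
draw(t,[(T,cart_edges(),(0,0,255)),(K,cradle_edges(),(255,0,0))],(245,130,330,240),5,"pics/i1.png");draw(s,[(T,cart_edges(),(0,0,255)),(K,cradle_edges(),(255,0,0))],(255,195,335,265),8,"pics/i2.png")
E
```

```text
tip [-40.1 -12.   40.9]
   under_c [  4.7 -12.7  36.6]
   back_bot [ 39.7 -13.2  35.1]
   yaw err -0.8 pitch(tongue down +) -2.4 roll -1.3
```

View pics/i1.png

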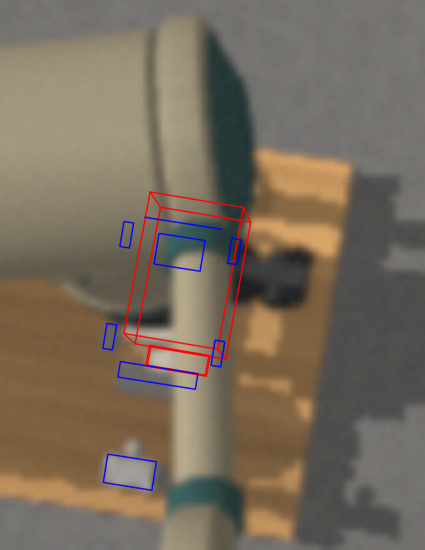

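View pics/i2.png

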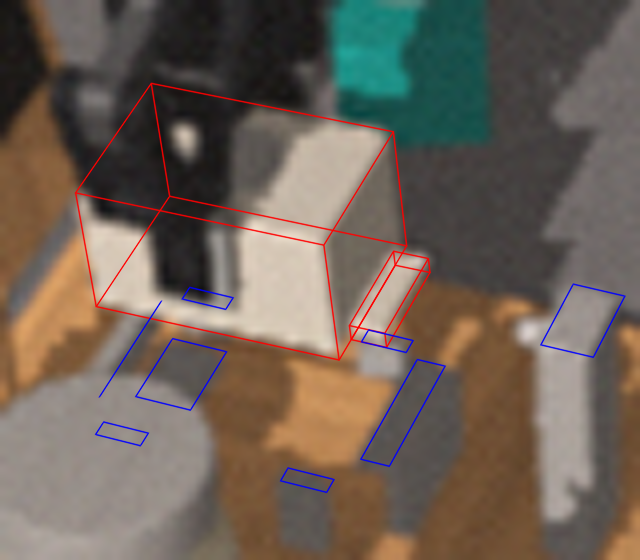

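```bash
cat >> ov.py <<'E'
def cdelta(dx,dy,dz):
    s=manip.get_state();d=R.from_euler("z",CRD[2]).apply([dx,dy,dz]);print("  tool mm for cradle",(dx,dy,dz),toolR(s).inv().apply(d).round(1))
def rep(*d):
    goto(az=-100.6);tz();s=manip.get_state();in_cradle(*cart_now(s,set_rel()));
    if d:cdelta(*d)
E
python3 -c "
from ov import *
rep(4,12.5,0)"
python3 -m inch '[[-1,-13,-4,0,-0.8],[-1,0,0,0,0],[-1,0,0,0,0]]' 40
python3 -c "
from ov import *
rep(0,0,-10)"
```

```text
clk 9.32 pos [0.577  0.0883 0.0843] az -101.3 tilt 1.57 F [ 0.   0.6 -0.5] w 0.0454
  move tool mm [0. 0. 0.] turn -0.7 q [ 0.05  0.41  1.7  -0.03  1.04  1.83]
toolz [ 0.0015 -0.0274 -0.9996] cradle-frame [ 0.37 -1.53]
   tip [-40.1 -12.   40.9]
   under_c [  4.7 -12.7  36.6]
   back_bot [ 39.7 -13.2  35.1]
   yaw err -0.8 pitch(tongue down +) -2.4 roll -1.3
  tool mm for cradle (4, 12.5, 0) [-12.5  -3.9  -0.3]
clock: 9.57
position: [0.5856, 0.1007, 0.0863]
ee_rot: [-0.006, -0.639, 0.769, -0.012]
contact_force: [0.5, -0.4, -1.6]
width: 0.0456
clk 9.57 pos [0.5856 0.1007 0.0863] az -100.5 tilt 1.58 F [ 0.5 -0.4 -1.6] w 0.0456
  move tool mm [0. 0. 0.] turn 0.1 q [ 0.07  0.42  1.68 -0.03  1.05  1.84]
toolz [ 0.0058 -0.027  -0.9996] cradle-frame [ 0.61 -1.46]
   tip [-33.9   1.1  42.8]
   under_c [10.9  1.  38.6]
   back_bot [45.9  1.  37.3]
   yaw err -0.0 pitch(tongue down +) -2.1 roll -1.2
  tool mm for cradle (0, 0, -10) [-0.3  0.1 10. ]
```

```bash

python3 -m inch '[[-1,1,2,6,0],[-1,0,0,6,0],[-1,0,0,5,0],[-1,0,0,0,0]]' 40
python3 -c "
from ov import *
rep(0,0,-10)"
```

```text
clock: 9.9
position: [0.5846, 0.1006, 0.0693]
ee_rot: [-0.005, -0.64, 0.768, -0.013]
contact_force: [-1.0, -0.5, -0.7]
width: 0.0453
clk 9.90 pos [0.5846 0.1006 0.0693] az -100.4 tilt 1.63 F [-1.  -0.5 -0.7] w 0.0453
  move tool mm [0. 0. 0.] turn 0.2 q [ 0.07  0.43  1.7  -0.03  1.    1.84]
toolz [ 0.0094 -0.0269 -0.9996] cradle-frame [ 0.81 -1.42]
   tip [-34.8   0.7  25.6]
   under_c [10.   0.7 21.6]
   back_bot [45.   0.7 20.4]
   yaw err 0.1 pitch(tongue down +) -1.9 roll -1.2
  tool mm for cradle (0, 0, -10) [-0.2  0.1 10. ]
```

```bash
cat >> ov.py <<'E'
def shots(name,cart=True):
    t=eyes.get_image("top");s=eyes.get_image("side");st=manip.get_state()
    Rc,c=cart_now(st,set_rel());T=lambda l:Rc.apply(l)+c;K=Tz(*CRD,.035)
    it=[(K,cradle_edges(),(255,0,0))]+([(T,cart_edges(),(0,0,255))] if cart else [])
    draw(s,[],(255,200,335,265),5,"/tmp/a.png");draw(s,it,(255,200,335,265),5,"/tmp/b.png")
    draw(t,[],(255,165,305,225),5,"/tmp/c.png");draw(t,it,(255,165,305,225),5,"/tmp/d.png")
    A=cv2.imread("/tmp/a.png");B=cv2.imread("/tmp/b.png");C=cv2.imread("/tmp/c.png");D=cv2.imread("/tmp/d.png")
    L=np.hstack([A,B]);M=np.hstack([C,D]);o=np.zeros((L.shape[0]+M.shape[0],L.shape[1],3),np.uint8);o[:L.shape[0]]=L;o[L.shape[0]:,:M.shape[1]]=M
    cv2.imwrite(name,cv2.resize(o[:,:],None,fx=min(1,600/o.shape[0]),fy=min(1,600/o.shape[0]),interpolation=cv2.INTER_AREA))
E
python3 -c "
from ov import *
shots('pics/j.png')"
```

```text
(no output)
```

View pics/j.png

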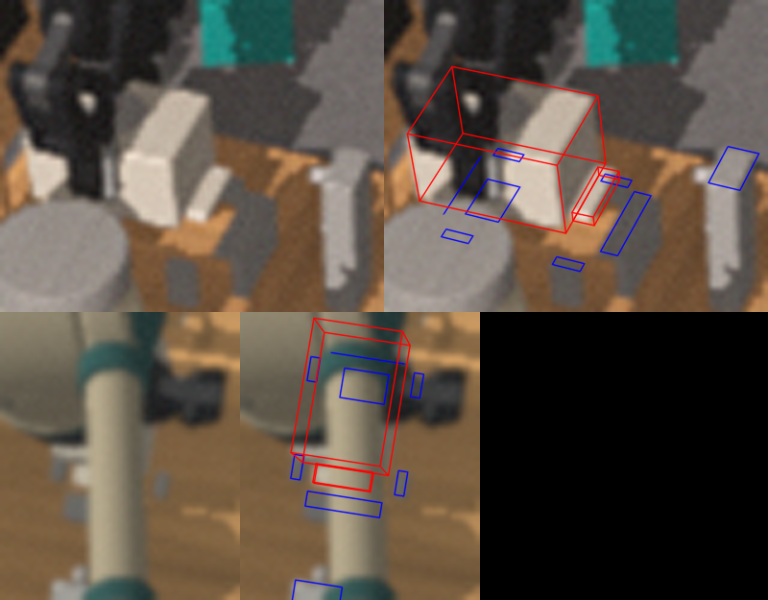

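```bash

python3 -m inch '[[-1,0,0,3,0],[-1,0,0,3,0],[-1,0,0,2,0],[-1,0,0,0,0]]' 20
python3 -c "
from ov import *
rep(0,0,-10)"
```

```text
clock: 10.33
position: [0.5856, 0.1002, 0.0615]
ee_rot: [-0.004, -0.64, 0.768, -0.014]
contact_force: [-0.1, -0.2, -1.3]
width: 0.0454
clk 10.33 pos [0.5856 0.1002 0.0615] az -100.4 tilt 1.66 F [-0.1 -0.2 -1.3] w 0.0454
  move tool mm [0. 0. 0.] turn 0.2 q [ 0.07  0.44  1.71 -0.03  0.98  1.84]
toolz [ 0.0111 -0.0268 -0.9996] cradle-frame [ 0.91 -1.39]
   tip [-33.8   0.5  17.7]
   under_c [11.1  0.5 13.7]
   back_bot [46.1  0.5 12.6]
   yaw err 0.0 pitch(tongue down +) -1.9 roll -1.1
  tool mm for cradle (0, 0, -10) [-0.2  0.2 10. ]
```

```bash

python3 -m inch '[[-1,0,0,2,0],[-1,0,0,2,0],[-1,0,0,2,0]]' 20
python3 -c "
from ov import *
rep(0,0,-10)
shots('pics/k.png')"
```

```text
clock: 10.58
position: [0.5859, 0.1001, 0.0599]
ee_rot: [-0.003, -0.64, 0.768, -0.014]
contact_force: [-4.5, -1.0, 11.0]
width: 0.0454
clk 10.58 pos [0.5859 0.1001 0.0599] az -100.4 tilt 1.69 F [-4.5 -1.  11. ] w 0.0454
  move tool mm [0. 0. 0.] turn 0.2 q [ 0.07  0.44  1.71 -0.03  0.98  1.84]
toolz [ 0.013  -0.0266 -0.9996] cradle-frame [ 1.01 -1.36]
   tip [-33.5   0.6  16.1]
   under_c [11.4  0.5 12.2]
   back_bot [46.4  0.6 11.1]
   yaw err 0.0 pitch(tongue down +) -1.7 roll -1.1
  tool mm for cradle (0, 0, -10) [-0.2  0.2 10. ]
```

View pics/k.png

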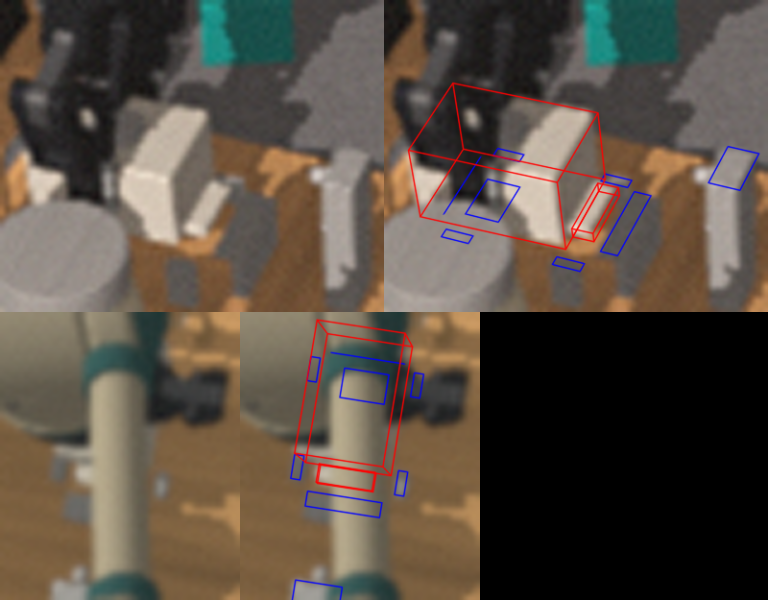

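```bash

python3 -m inch '[[-1,0,0,4,0],[-1,0,0,4,0],[-1,0,0,4,0]]' 20
python3 -c "
from ov import *
rep(0,0,-10)"
```

```text
clock: 10.93
position: [0.5857, 0.1001, 0.0596]
ee_rot: [-0.001, -0.64, 0.768, -0.016]
contact_force: [-9.1, -0.2, 20.8]
width: 0.0454
clk 10.93 pos [0.5857 0.1001 0.0596] az -100.4 tilt 1.82 F [-9.1 -0.2 20.8] w 0.0454
  move tool mm [0. 0. 0.] turn 0.2 q [ 0.07  0.44  1.72 -0.03  0.97  1.84]
toolz [ 0.018  -0.0263 -0.9995] cradle-frame [ 1.29 -1.29]
   tip [-33.6   0.5  15.5]
   under_c [11.3  0.5 11.9]
   back_bot [46.3  0.5 11. ]
   yaw err 0.0 pitch(tongue down +) -1.5 roll -1.0
  tool mm for cradle (0, 0, -10) [-0.2  0.2 10. ]
```

```bash

python3 -m inch '[[-1,0,0,0,0],[0.12,0,0,0,0],[0.12,0,0,0,0],[0.12,0,0,0,0],[0.12,0,0,0,0],[0.12,0,0,0,0]]' 20
python3 -c "
from ov import *
rep(0,0,-10)
shots('pics/l.png')"
```

```text
clock: 11.43
position: [0.5873, 0.1001, 0.0623]
ee_rot: [0.001, -0.64, 0.768, -0.018]
contact_force: [0.3, 0.4, 0.1]
width: 0.0479
clk 11.43 pos [0.5873 0.1001 0.0623] az -100.4 tilt 2.01 F [0.3 0.4 0.1] w 0.0479
  move tool mm [0. 0. 0.] turn 0.2 q [ 0.07  0.44  1.71 -0.03  0.97  1.84]
toolz [ 0.0235 -0.0261 -0.9994] cradle-frame [ 1.6  -1.22]
   tip [-32.    0.8  17.9]
   under_c [12.9  0.8 14.5]
   back_bot [47.9  0.9 13.8]
   yaw err 0.1 pitch(tongue down +) -1.2 roll -1.0
  tool mm for cradle (0, 0, -10) [-0.2  0.3 10. ]
```

View pics/l.png

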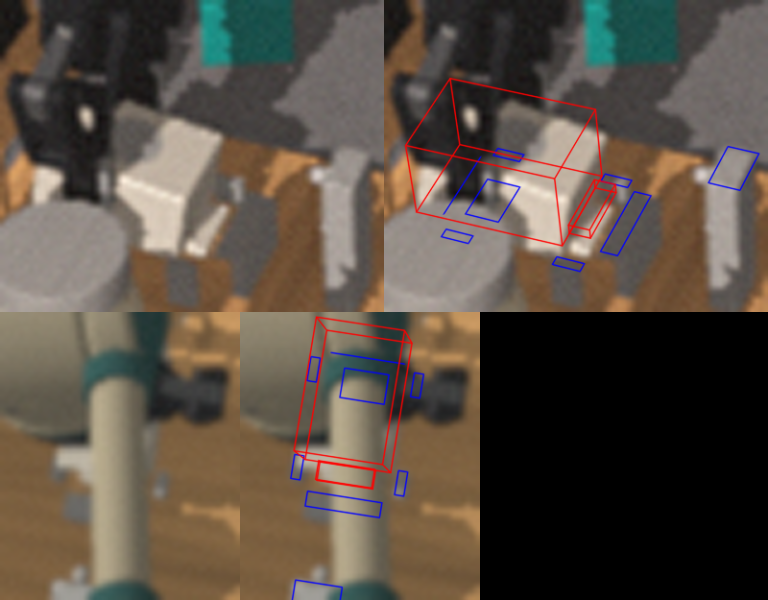

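```bash
cat >> ov.py <<'E'
def cartT(xt,yt,zt,pitch,yaw=0):
    # tip bottom at cradle coords mm ; pitch deg tongue down
    Rk=R.from_euler("z",CRD[2]);e=R.from_euler("z",yaw,degrees=True)*R.from_euler("y",-pitch,degrees=True)
    o=np.array([CRD[0],CRD[1],.035])
    return lambda l: Rk.apply(np.array([xt,yt,zt])/1000+e.apply(np.array(l)-[-.045,0,-.02]))+o
E
python3 - <<'E'
from ov import *
s=eyes.get_image("side");t=eyes.get_image("top")
for i,(a,b) in enumerate(((-34,9.5),(-38,9.5))):
    draw(s,[(cartT(a,.5,0,b),cart_edges(),(0,0,255)),(Tz(*CRD,.035),cradle_edges(),(255,0,0))],(265,205,325,260),7,f"/tmp/{i}.png")
draw(s,[],(265,205,325,260),7,"/tmp/2.png")
I=np.hstack([cv2.imread(f"/tmp/{i}.png") for i in(2,0,1)]);cv2.imwrite("pics/m1.png",cv2.resize(I,(800,int(I.shape[0]*800/I.shape[1])),interpolation=cv2.INTER_AREA))
E
```

```text
(no output)
```

View pics/m1.png

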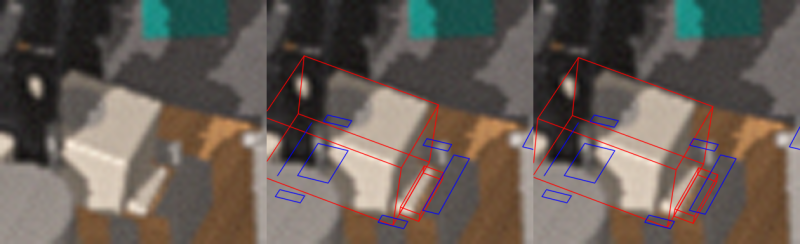

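```bash
python3 - <<'E'
from ov import *
s=eyes.get_image("side")
draw(s,[],(270,205,325,260),7,"/tmp/2.png")
draw(s,[(cartT(-34,.5,0,9.5),cart_edges(),(0,0,255)),(Tz(*CRD,.035),cradle_edges(),(255,0,0))],(270,205,325,260),7,"/tmp/0.png")
I=np.hstack([cv2.imread(f"/tmp/{i}.png") for i in(2,0)]);cv2.imwrite("pics/m2.png",I)
E
```

```text
(no output)
```

View pics/m2.png

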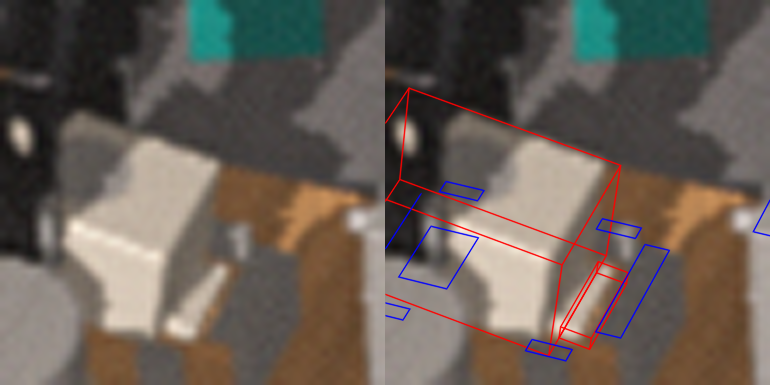

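```bash
python3 - <<'E'
from ov import *
s=eyes.get_image("side");t=eyes.get_image("top")
pts=[((-.035,.023,-.02),(292.4,252.6)),((-.035,.023,.02),(293.1,241.4)),((-.035,-.023,.02),(301.3,228.3)),((-.045,.015,-.0175),(296.6,252.6)),((-.045,-.015,-.0175),(302.6,243.2))]
f=lambda q:np.concatenate([proj(s,cartT(q[0],q[1],q[2],q[3],q[4]/3)(l))[0]-uv for l,uv in pts]+[[q[4]/10]])
r=least_squares(f,[-34,0,3,6,0]);print(r.x.round(1),f(r.x).round(1))
T=cartT(*r.x[:4],r.x[4]/3);K=(Tz(*CRD,.035),cradle_edges(),(255,0,0))
draw(s,[(T,cart_edges(),(0,0,255)),K],(270,205,325,260),7,"/tmp/0.png")
draw(t,[(T,cart_edges(),(0,0,255)),K],(255,165,310,220),7,"/tmp/1.png")
draw(t,[],(255,165,310,220),7,"/tmp/2.png")
I=np.hstack([cv2.imread(f"/tmp/{i}.png") for i in(0,1,2)]);cv2.imwrite("pics/m3.png",cv2.resize(I,(800,267),interpolation=cv2.INTER_AREA))
E
```

```text
[ -0.2 -65.2 -66.5   8.6  -2.9] [-0.6  0.7  0.2 -0.1 -0.   0.1  0.7 -0.8 -0.2  0.1 -0.3]
```

View pics/m3.png

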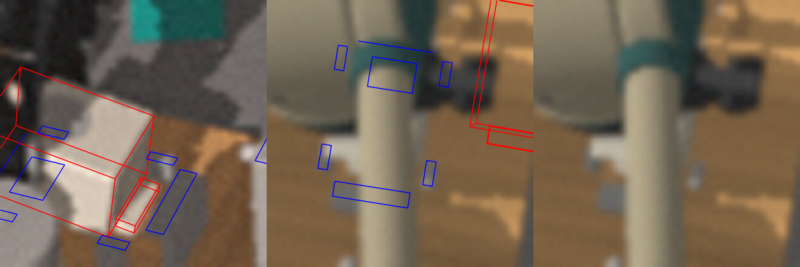

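```bash
python3 - <<'E'
from ov import *
t=eyes.get_image("top")
T=cartT(-34,.5,0,9.5);K=(Tz(*CRD,.035),cradle_edges(),(255,0,0))
draw(t,[],(260,185,285,210),16,"/tmp/1.png")
draw(t,[(T,cart_edges(),(0,0,255)),K],(260,185,285,210),16,"/tmp/2.png")
I=np.hstack([cv2.imread(f"/tmp/{i}.png") for i in(1,2)]);cv2.imwrite("pics/m4.png",I)
E
```

```text
(no output)
```

View pics/m4.png

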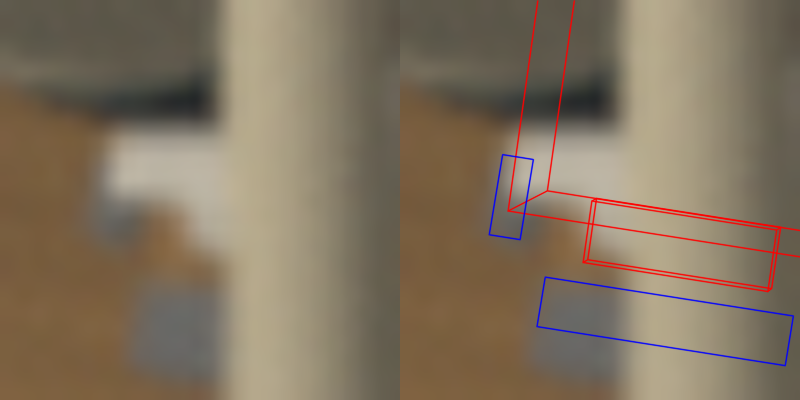

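```bash
python3 - <<'E'
from ov import *
s=eyes.get_image("side");t=eyes.get_image("top")
pts=[(s,(-.035,.023,-.02),(292.4,252.6)),(s,(-.035,.023,.02),(293.1,241.4)),(s,(-.035,-.023,.02),(301.3,228.3)),(s,(-.045,.015,-.0175),(296.6,252.6)),(s,(-.045,-.015,-.0175),(302.6,243.2)),
(t,(-.035,.023,.02),(266.4,196.9)),(t,(-.045,.015,-.0175),(271.4,200))]
f=lambda q:np.concatenate([proj(p,cartT(q[0],q[1],q[2],q[3],q[4]/3)(l))[0]-uv for p,l,uv in pts]+[[q[4]/10]])
r=least_squares(f,[-34,0,3,6,0]);print(r.x.round(1),f(r.x).round(1))
T=cartT(*r.x[:4],r.x[4]/3);K=(Tz(*CRD,.035),cradle_edges(),(255,0,0))
draw(s,[(T,cart_edges(),(0,0,255)),K],(270,205,325,260),7,"/tmp/0.png")
draw(t,[(T,cart_edges(),(0,0,255)),K],(260,185,285,210),15.4,"/tmp/1.png")
I=np.hstack([cv2.imread(f"/tmp/{i}.png") for i in(0,1)]);cv2.imwrite("pics/m5.png",I)
E
```

```text
[-30.6   0.2   1.9  10.1   0.6] [-1.   1.6  0.4 -0.1  0.5 -1.3  0.8 -0.1  0.  -0.   0.  -0.4 -0.1 -0.5
  0.1]
```

View pics/m5.png

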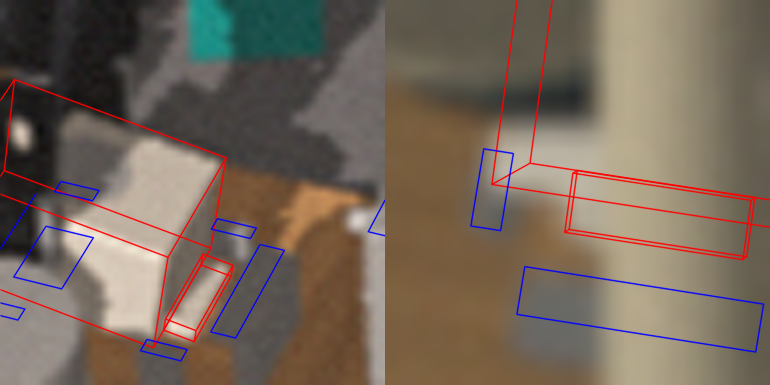

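```bash

python3 -m inch '[[-1,0,0,0,0],[-1,0,0,0,0],[-1,0,0,0,0],[-1,0,0,0,0]]' 25
python3 -c "
from ov import *
rep(-4,0,0.3)"
```

```text
clock: 12.27
position: [0.5872, 0.1002, 0.0629]
ee_rot: [0.001, -0.64, 0.768, -0.018]
contact_force: [0.2, -0.1, 0.0]
width: 0.0456
clk 12.27 pos [0.5872 0.1002 0.0629] az -100.4 tilt 2.04 F [ 0.2 -0.1  0. ] w 0.0456
  move tool mm [0. 0. 0.] turn 0.2 q [ 0.07  0.43  1.71 -0.03  0.97  1.84]
toolz [ 0.0242 -0.0261 -0.9994] cradle-frame [ 1.64 -1.21]
   tip [-32.    0.8  18.6]
   under_c [12.9  0.9 15.2]
   back_bot [47.9  0.9 14.5]
   yaw err 0.1 pitch(tongue down +) -1.1 roll -1.0
  tool mm for cradle (-4, 0, 0.3) [-0.   4.  -0.4]
```

```bash
cat > tc.py <<'E'
from ov import *
s=manip.get_state();l=R.from_euler("z",CRD[2]).inv().apply(s["position"]-[CRD[0],CRD[1],.035])*1000
print("TCP cradle mm",l.round(1),"F cr",R.from_euler("z",CRD[2]).inv().apply(s["contact_force"]).round(1),"clk %.2f w %.4f"%(s["clock"],s["width"]));tz()
E
python3 tc.py
python3 -m inch '[[-1,0,4,0,0],[-1,0,4,0,0],[-1,0,0,0,0]]' 25; python3 tc.py
```

```text
TCP cradle mm [15.1  1.4 27.9] F cr [ 0.2 -0.1  0. ] clk 12.27 w 0.0456
toolz [ 0.0242 -0.0261 -0.9994] cradle-frame [ 1.64 -1.21]
clock: 12.52
position: [0.5799, 0.1017, 0.063]
ee_rot: [0.002, -0.64, 0.768, -0.018]
contact_force: [-0.0, -0.3, -0.2]
width: 0.0454
TCP cradle mm [ 7.6  1.5 28. ] F cr [ 0.  -0.3 -0.2] clk 12.52 w 0.0454
toolz [ 0.0266 -0.026  -0.9993] cradle-frame [ 1.77 -1.18]
```

Clean slide, no contact force. Continuing, with a check.

```bash

python3 -m inch '[[-1,0,3,0,0],[-1,0,0,0,0]]' 25; python3 tc.py
python3 - <<'E'
from ov import *
s=eyes.get_image("side");t=eyes.get_image("top")
T=cartT(-31-10.5,.2,1,9.5);K=(Tz(*CRD,.035),cradle_edges(),(255,0,0))
draw(s,[],(270,205,325,260),7,"/tmp/0.png")
draw(s,[(T,cart_edges(),(0,0,255)),K],(270,205,325,260),7,"/tmp/1.png")
I=np.hstack([cv2.imread(f"/tmp/{i}.png") for i in(0,1)]);cv2.imwrite("pics/n.png",I)
draw(t,[],(260,185,285,210),15.4,"/tmp/0.png")
draw(t,[(T,cart_edges(),(0,0,255)),K],(260,185,285,210),15.4,"/tmp/1.png")
I=np.hstack([cv2.imread(f"/tmp/{i}.png") for i in(0,1)]);cv2.imwrite("pics/n2.png",I)
E
```

```text
clock: 12.68
position: [0.5764, 0.1024, 0.0629]
ee_rot: [0.002, -0.64, 0.768, -0.018]
contact_force: [0.3, 0.6, 0.2]
width: 0.0449
TCP cradle mm [ 3.9  1.5 27.9] F cr [0.2 0.6 0.2] clk 12.68 w 0.0449
toolz [ 0.0265 -0.0259 -0.9993] cradle-frame [ 1.77 -1.18]
```

View pics/n.png

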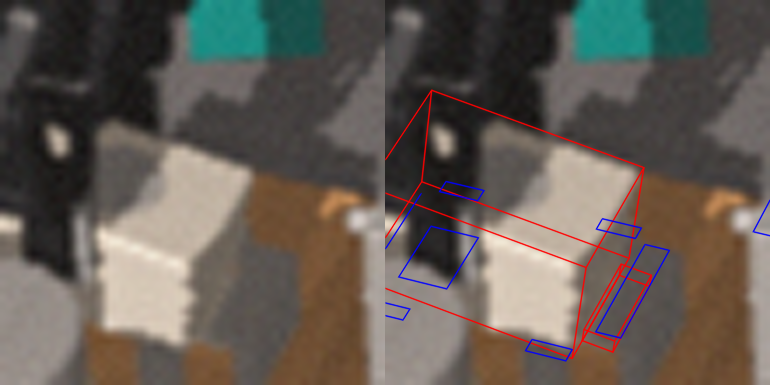

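View pics/n2.png

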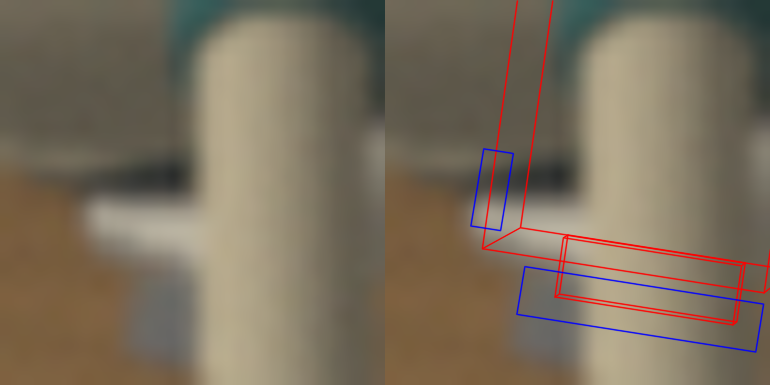

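```bash

python3 -m inch '[[-1,0,1.7,0,0],[-1,0,0,0,0]]' 25; python3 tc.py
```

```text
clock: 12.95
position: [0.5752, 0.1026, 0.063]
ee_rot: [0.002, -0.64, 0.768, -0.019]
contact_force: [-0.1, -0.4, -0.1]
width: 0.0456
TCP cradle mm [ 2.7  1.6 28. ] F cr [-0.1 -0.4 -0.1] clk 12.95 w 0.0456
toolz [ 0.0272 -0.026  -0.9993] cradle-frame [ 1.81 -1.17]
```

```bash

python3 -m inch '[[-1,0,1.2,0,0],[-1,0,0,1,0],[-1,0,0,2,0],[-1,0,0,0,0]]' 25; python3 tc.py
```

```text
clock: 13.28
position: [0.5756, 0.1024, 0.0615]
ee_rot: [0.003, -0.64, 0.768, -0.02]
contact_force: [-0.7, 0.6, 0.6]
width: 0.0456
TCP cradle mm [ 3.2  1.5 26.5] F cr [-0.8  0.5  0.6] clk 13.28 w 0.0456
toolz [ 0.0309 -0.0266 -0.9992] cradle-frame [ 2.02 -1.17]
```

```bash

python3 -m inch '[[-1,0,1.6,0,0],[-1,0,0,0,0],[0.12,0,0,0,0],[0.12,0,0,0,0],[0.12,0,0,0,0],[0.12,0,0,0,0]]' 25; python3 tc.py
cat > look.py <<'E'
import sys
from ov import *
xt,yt,zt,pt=map(float,sys.argv[2:6])
s=eyes.get_image("side");t=eyes.get_image("top")
T=cartT(xt,yt,zt,pt);K=(Tz(*CRD,.035),cradle_edges(),(255,0,0))
C=(255,200,330,265)
draw(s,[],C,5,"/tmp/0.png");draw(s,[(T,cart_edges(),(0,0,255)),K],C,5,"/tmp/1.png")
C=(250,165,305,225)
draw(t,[],C,4,"/tmp/2.png");draw(t,[(T,cart_edges(),(0,0,255)),K],C,4,"/tmp/3.png")
A=np.hstack([cv2.imread(f"/tmp/{i}.png") for i in(0,1)]);B=np.hstack([cv2.imread(f"/tmp/{i}.png") for i in(2,3)])
o=np.zeros((A.shape[0]+B.shape[0],A.shape[1],3),np.uint8);o[:A.shape[0]]=A;o[A.shape[0]:,:B.shape[1]]=B
cv2.imwrite(sys.argv[1],o)
E
python3 look.py pics/o.png -44 .8 0 5.7
```

```text
clock: 13.78
position: [0.5731, 0.1029, 0.0604]
ee_rot: [0.003, -0.64, 0.768, -0.019]
contact_force: [-0.9, 0.1, -0.8]
width: 0.0476
TCP cradle mm [ 0.7  1.4 25.4] F cr [-0.9 -0.  -0.8] clk 13.78 w 0.0476
toolz [ 0.0291 -0.0263 -0.9992] cradle-frame [ 1.92 -1.17]
```

View pics/o.png

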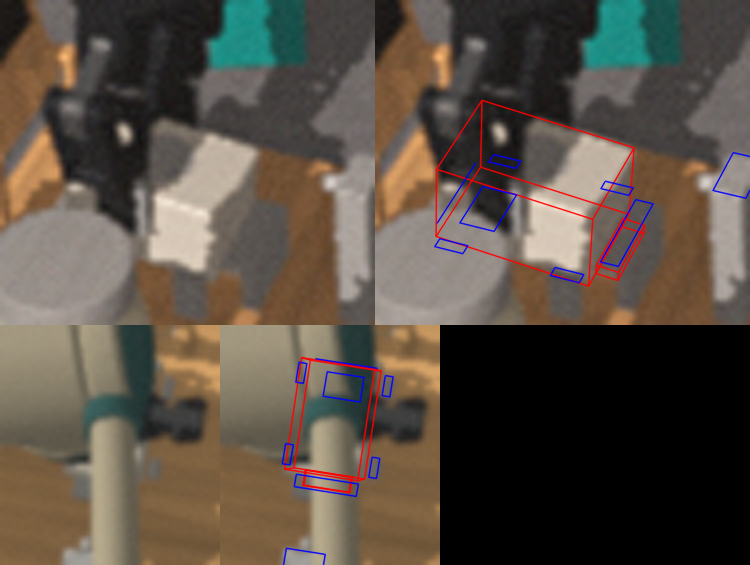

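```bash

python3 -m inch '[[0.4,0,0,0,0],[0.4,0,0,0,0],[0.4,0,0,-5,0],[0.4,0,0,-10,0],[0.4,0,0,-15,0],[0.4,0,0,-20,0],[0.4,0,0,-25,0],[0.4,0,0,-25,0],[0.4,0,0,-25,0],[0.4,0,0,-25,0],[0.4,0,0,0,0]]' 25; python3 tc.py
python3 look.py pics/q.png -43 .8 0 5.7
```

```text
clock: 14.8
position: [0.5676, 0.107, 0.2218]
ee_rot: [0.002, -0.64, 0.768, -0.019]
contact_force: [0.1, -0.1, -0.3]
width: 0.0598
TCP cradle mm [ -5.5   4.5 186.8] F cr [ 0.1 -0.1 -0.3] clk 14.80 w 0.0598
toolz [ 0.0282 -0.0262 -0.9993] cradle-frame [ 1.87 -1.18]
```

View pics/q.png

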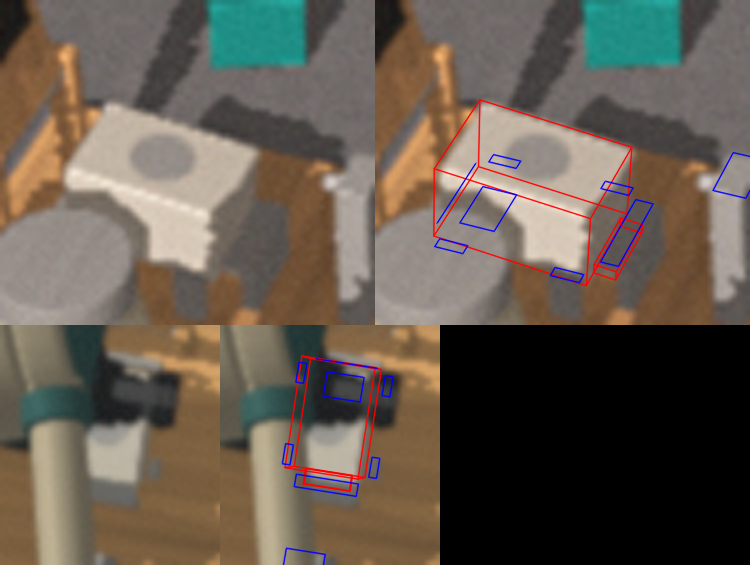

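```bash

python3 - <<'E'
from ov import *
s=eyes.get_image("side");t=eyes.get_image("top")
import pickle;pickle.dump((s,t),open("p2.pkl","wb"))
C=(262,212,312,260)
draw(s,[],C,8,"/tmp/0.png");draw(s,[(cartT(-43,.8,0,5.7),cart_edges(),(0,0,255))],C,8,"/tmp/1.png")
A=np.hstack([cv2.imread(f"/tmp/{i}.png") for i in(0,1)])
cv2.imwrite("pics/r.png",A)
E
```

```text
(no output)
```

View pics/r.png

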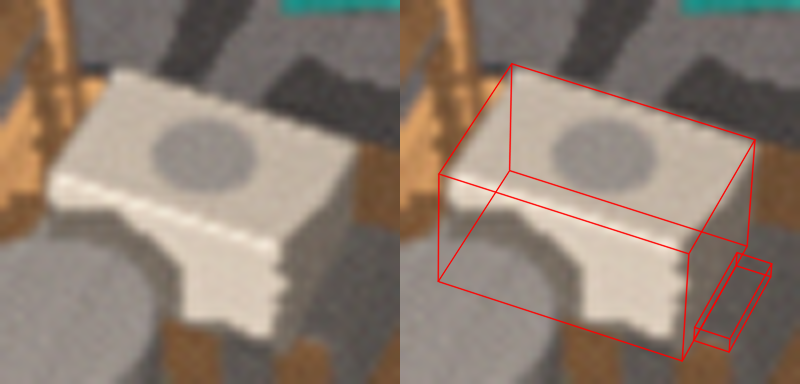

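```bash

python3 - <<'E'
from ov import *
import pickle
s,t=pickle.load(open("p2.pkl","rb"))
obs=np.array([(120,70),(357,148),(283,245),(48,178)])
uv=(obs+.5)/8-.5+[262,212]
L=[(.035,-.023,.02),(-.035,-.023,.02),(-.035,.023,.02),(.035,.023,.02)]
dv=np.array([-.1,-.5])  # side residual obs-pred of cradle features
for y in(0,1,2):
  f=lambda q:np.concatenate([proj(s,cartT(q[0],y,q[1],q[2],q[3])(l))[0]+dv-u for l,u in zip(L,uv)])
  r=least_squares(f,[-43,0,6,0]);print(y,r.x.round(2),f(r.x).round(1))
  for pt in(5.7,9.5):
    g=lambda q:f([q[0],0,pt,q[1]]);r=least_squares(g,[-43,0]);print("   z0 pitch",pt,r.x.round(2),r.cost.round(2))
E
```

```text
0 [-45.67  -2.19   1.29  -3.26] [ 0.4  0.1  0.2 -0.9  0.1  0.9 -0.7 -0. ]
   z0 pitch 5.7 [-44.65   1.1 ] 4.12
   z0 pitch 9.5 [-42.67   3.85] 8.0
1 [-46.19  -1.16   1.22  -3.31] [ 0.4  0.1  0.3 -0.9  0.1  0.9 -0.8 -0. ]
   z0 pitch 5.7 [-44.79   0.48] 3.34
   z0 pitch 9.5 [-42.84   3.22] 6.85
2 [-46.72  -0.14   1.14  -3.36] [ 0.4  0.1  0.3 -0.9  0.1  0.9 -0.8 -0. ]
   z0 pitch 5.7 [-44.94  -0.13] 2.82
   z0 pitch 9.5 [-43.01   2.6 ] 5.98
```

```bash

python3 -m inch '[[-1,1,0,-15,0],[-1,1,0,-20,0],[-1,1,0,-15,0],[-1,0,-10,-4,0],[-1,0,-25,0,0],[-1,0,-25,0,0],[-1,0,-25,0,0],[-1,0,-25,0,0],[-1,0,-15,0,0],[-1,0,-5,0,0],[-1,0,0,0,0]]' 40; python3 tc.py
python3 look.py pics/t.png -44.5 .8 0 5.7
```

```text
clock: 15.92
position: [0.6847, 0.0799, 0.2504]
ee_rot: [-0.019, -0.64, 0.768, -0.003]
contact_force: [-0.4, -0.4, 0.3]
width: -0.0004
TCP cradle mm [114.5  -0.7 215.4] F cr [-0.3 -0.4  0.3] clk 15.92 w -0.0004
toolz [-0.0251 -0.0292 -0.9993] cradle-frame [-1.11 -1.91]
```

View pics/t.png

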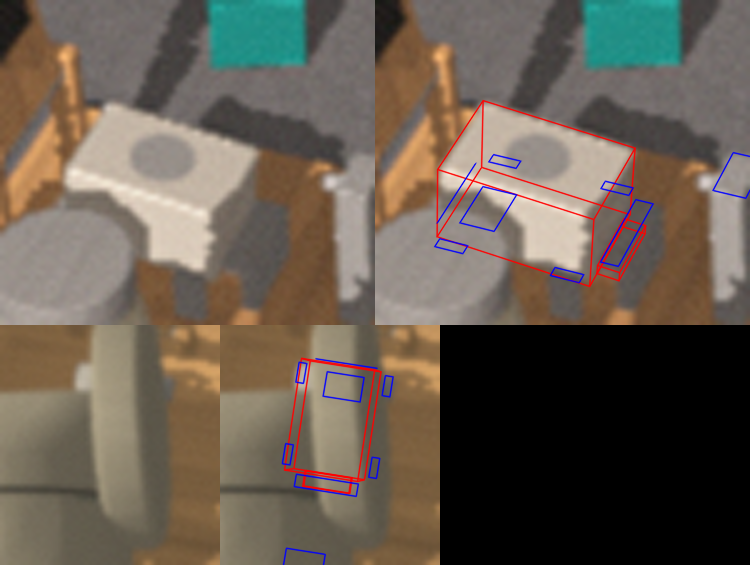

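```bash

python3 -m inch '[[-1,0,-6,12,0],[-1,0,0,15,0],[-1,0,0,15,0],[-1,0,0,12,0],[-1,0,0,0,0]]' 40; python3 tc.py
python3 - <<'E'
from ov import *
s=eyes.get_image("side");K=Tz(*CRD,.035)
draw(s,[],(215,110,315,220),4,"/tmp/0.png");draw(s,[(K,panel_edges(1.8),(255,0,0))],(215,110,315,220),4,"/tmp/1.png")
cv2.imwrite("pics/u.png",np.hstack([cv2.imread("/tmp/0.png"),cv2.imread("/tmp/1.png")]))
E
```

```text
clock: 16.43
position: [0.6835, 0.0789, 0.1941]
ee_rot: [-0.02, -0.641, 0.767, -0.002]
contact_force: [-0.9, -0.2, 0.4]
width: -0.0
TCP cradle mm [113.6  -1.8 159.1] F cr [-0.9 -0.3  0.4] clk 16.43 w -0.0000
toolz [-0.027  -0.0286 -0.9992] cradle-frame [-1.22 -1.9 ]
```

View pics/u.png

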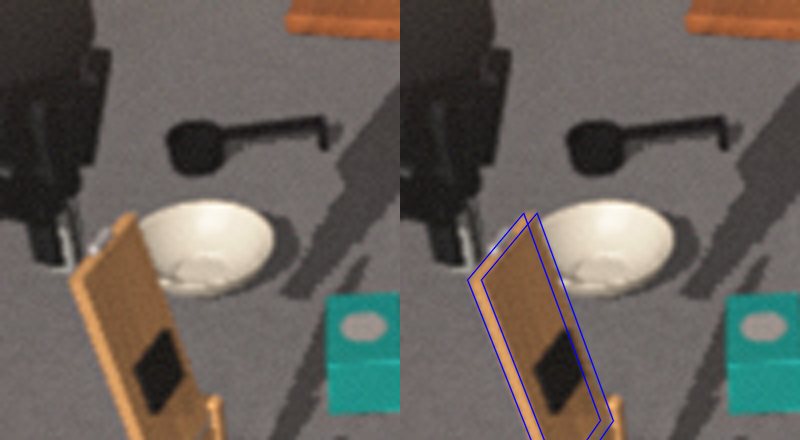

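```bash

python3 -m inch '[[-1,-2,0,8,0],[-1,0,0,6,0],[-1,0,8,0,0],[-1,0,8,0,0],[-1,0,8,0,0],[-1,0,8,0,0]]' 40; python3 tc.py
```

```text
clock: 16.98
position: [0.6526, 0.0871, 0.1837]
ee_rot: [-0.016, -0.641, 0.767, -0.006]
contact_force: [0.9, -1.3, 0.6]
width: 0.0003
TCP cradle mm [ 81.7   0.5 148.7] F cr [ 1.1 -1.1  0.6] clk 16.98 w 0.0003
toolz [-0.0171 -0.0287 -0.9994] cradle-frame [-0.66 -1.8 ]
```

```bash

python3 -m inch '[[-1,0,10,0,0],[-1,0,10,0,0],[-1,0,10,1,0],[-1,0,10,2,0]]' 40; python3 tc.py
python3 - <<'E'
from ov import *
s=eyes.get_image("side")
draw(s,[],(215,110,345,260),4,"pics/v.png")
E
```

```text
clock: 17.32
position: [0.6099, 0.0948, 0.1832]
ee_rot: [-0.014, -0.641, 0.767, -0.007]
contact_force: [1.6, -0.2, -0.7]
width: -0.0002
TCP cradle mm [ 38.3   0.2 148.2] F cr [ 1.6  0.1 -0.7] clk 17.32 w -0.0002
toolz [-0.012  -0.0286 -0.9995] cradle-frame [-0.37 -1.74]
```

View pics/v.png

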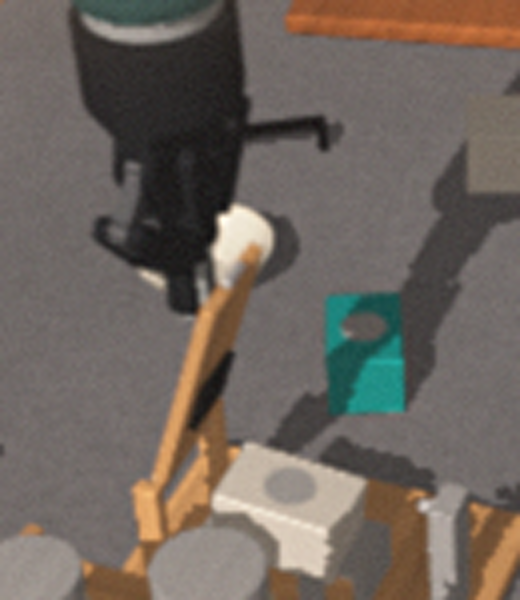

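```bash

python3 -m inch '[[-1,0,8,6,0],[-1,0,8,6,0],[-1,0,8,7,0],[-1,0,6,7,0]]' 40; python3 tc.py
```

```text
clock: 17.7
position: [0.5753, 0.1008, 0.1601]
ee_rot: [-0.012, -0.642, 0.767, -0.008]
contact_force: [0.3, -0.1, 0.7]
width: 0.0003
TCP cradle mm [  3.2  -0.2 125.1] F cr [ 0.3 -0.   0.7] clk 17.70 w 0.0003
toolz [-0.0094 -0.0275 -0.9996] cradle-frame [-0.24 -1.65]
```

```bash

python3 -m inch '[[-1,0,6,7,0],[-1,0,5,7,0],[-1,0,4,8,0],[-1,0,3,8,0]]' 40; python3 tc.py
```

```text
clock: 18.03
position: [0.5545, 0.1038, 0.129]
ee_rot: [-0.012, -0.642, 0.767, -0.008]
contact_force: [0.1, -0.1, 0.6]
width: 0.0001
TCP cradle mm [-17.8  -1.1  94. ] F cr [ 0.1 -0.   0.6] clk 18.03 w 0.0001
toolz [-0.0086 -0.0269 -0.9996] cradle-frame [-0.2 -1.6]
```

```bash

python3 -m inch '[[-1,0,3,7,0],[-1,0,2,7,0],[-1,0,1,6,0],[-1,0,0,0,0]]' 40; python3 tc.py
python3 - <<'E'
from ov import *
s=eyes.get_image("side")
draw(s,[],(215,150,345,275),4.5,"pics/w.png")
E
```

```text
clock: 18.37
position: [0.5457, 0.1044, 0.1041]
ee_rot: [-0.014, -0.642, 0.767, -0.006]
contact_force: [0.1, -0.3, 0.3]
width: 0.0003
TCP cradle mm [-26.6  -2.1  69.1] F cr [ 0.1 -0.3  0.3] clk 18.37 w 0.0003
toolz [-0.0136 -0.027  -0.9995] cradle-frame [-0.48 -1.66]
```

View pics/w.png

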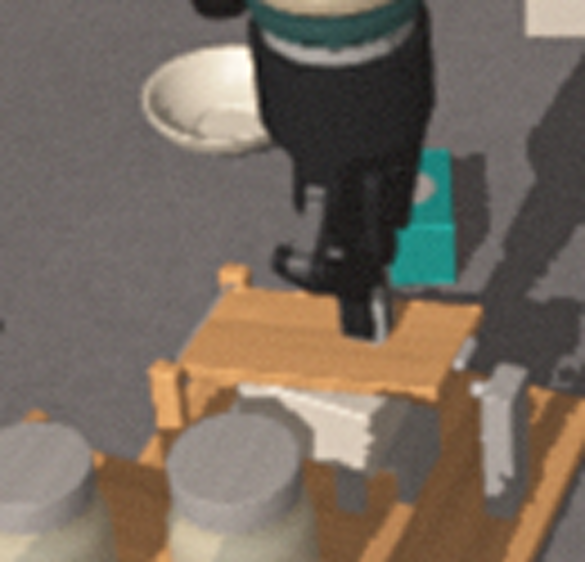

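```bash

python3 -m inch '[[-1,-2,0,-10,0],[-1,0,3,-3,0],[-1,0,10,0,0],[-1,0,9,0,0],[-1,0,4,0,0],[-1,0,0,0,0]]' 40; python3 tc.py
```

```text
clock: 18.92
position: [0.5198, 0.1118, 0.1203]
ee_rot: [-0.013, -0.642, 0.767, -0.007]
contact_force: [-0.0, -0.0, 0.1]
width: -0.0001
TCP cradle mm [-53.4   0.3  85.3] F cr [-0.  -0.   0.1] clk 18.92 w -0.0001
toolz [-0.0109 -0.0272 -0.9996] cradle-frame [-0.33 -1.65]
```

```bash

python3 -m inch '[[-1,0,0,6,0],[-1,0,0,6,0],[-1,0,0,5,0],[-1,0,0,5,0],[-1,0,0,4,0]]' 40; python3 tc.py
```

```text
clock: 19.33
position: [0.5192, 0.1117, 0.094]
ee_rot: [-0.012, -0.642, 0.767, -0.007]
contact_force: [-6.6, 1.4, 25.5]
width: -0.0001
TCP cradle mm [-54.    0.1  59. ] F cr [-6.8  0.1 25.5] clk 19.33 w -0.0001
toolz [-0.009  -0.0262 -0.9996] cradle-frame [-0.23 -1.57]
```

```bash

python3 - <<'E'
from ov import *
s=eyes.get_image("side");K=Tz(*CRD,.035)
print(manip.get_state()["contact_force"])
C=(245,190,345,275)
draw(s,[],C,7,"pics/x.png")
draw(s,[(K,panel_edges(.07),(255,0,0)),(cartT(-44,.5,0,0),cart_edges(),(0,0,255)),(K,cradle_edges(),(0,255,0))],C,7,"pics/x2.png")
E
```

```text
[ 0.34092045 -0.60970502  0.49538096]
```

View pics/x.png

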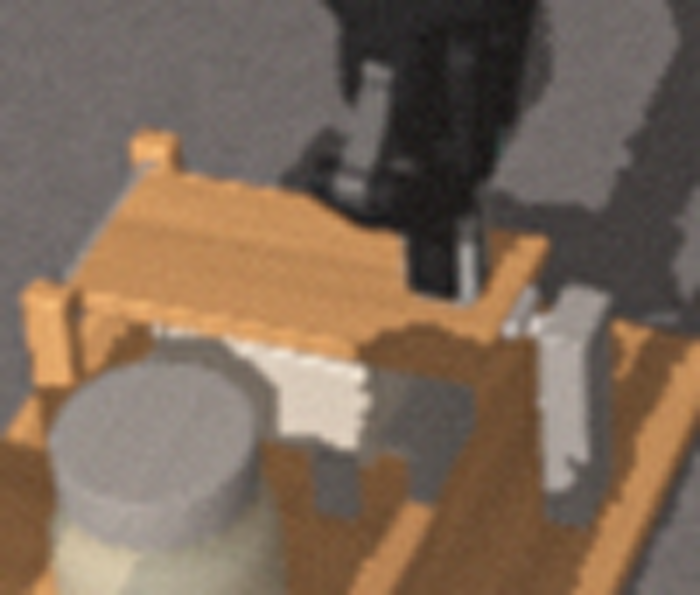

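View pics/x2.png

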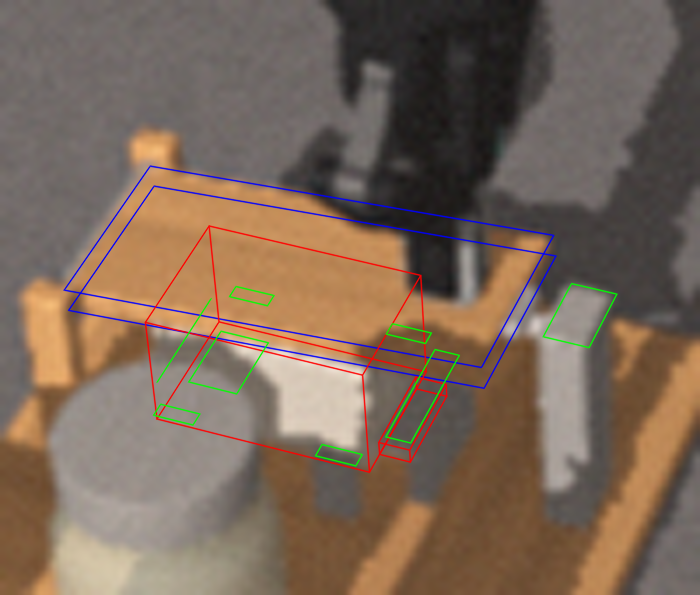

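```bash
python3 tc.py; python3 -m inch '[[-1,0,0,3,0],[-1,0,0,3,0]]' 40; python3 tc.py;  python3 -m inch '[[-1,0,0,5,0],[-1,0,0,5,0]]' 40; python3 tc.py
```

```text
TCP cradle mm [-54.   -0.1  58.5] F cr [ 0.4 -0.5  0.5] clk 19.38 w -0.0001
toolz [-0.0093 -0.0265 -0.9996] cradle-frame [-0.24 -1.59]
clock: 19.55
position: [0.5196, 0.1114, 0.0873]
ee_rot: [-0.012, -0.642, 0.767, -0.007]
contact_force: [-8.2, 0.4, 40.3]
width: 0.0003
TCP cradle mm [-53.5   0.   52.3] F cr [-8.1 -1.1 40.3] clk 19.55 w 0.0003
toolz [-0.0088 -0.0261 -0.9996] cradle-frame [-0.22 -1.56]
clock: 19.72
position: [0.5197, 0.1115, 0.0872]
ee_rot: [-0.011, -0.641, 0.767, -0.008]
contact_force: [-12.1, -0.0, 43.7]
width: 0.0001
TCP cradle mm [-53.4   0.   52.2] F cr [-11.9  -2.3  43.7] clk 19.72 w 0.0001
toolz [-0.0073 -0.0259 -0.9996] cradle-frame [-0.13 -1.53]
```

```bash
python3 -m inch '[[-1,0,0,-4,0],[-1,0,0,-10,0],[-1,0,0,-20,0],[-1,0,0,-25,0],[-1,0,0,-25,0],[-1,0,0,-25,0],[-1,0,15,-20,0],[-1,0,30,0,0],[-1,0,30,0,0],[-1,0,30,0,0],[-1,0,30,0,0],[-1,0,20,0,0],[-1,0,0,0,0]]' 40; python3 tc.py
python3 - <<'E'
from ov import *
s=eyes.get_image("side");t=eyes.get_image("top");K=Tz(*CRD,.035)
C=(245,190,345,275)
draw(s,[],C,7,"pics/y.png")
draw(s,[(K,panel_edges(0),(255,0,0))],C,7,"pics/y2.png")
draw(t,[(K,panel_edges(0),(255,0,0))],(240,130,330,240),5,"pics/y3.png")
E
```

```text
clock: 20.8
position: [0.3661, 0.1411, 0.2171]
ee_rot: [-0.011, -0.64, 0.768, -0.009]
contact_force: [-1.0, -0.1, -0.4]
width: -0.0001
TCP cradle mm [-209.8    0.9  182.1] F cr [-0.9 -0.3 -0.4] clk 20.80 w -0.0001
toolz [-0.0059 -0.0282 -0.9996] cradle-frame [-0.04 -1.65]
```

View pics/y.png

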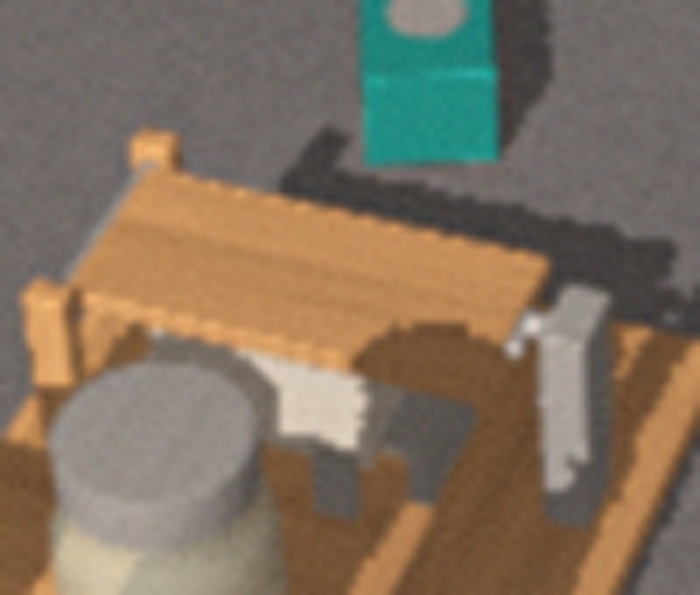

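View pics/y2.png

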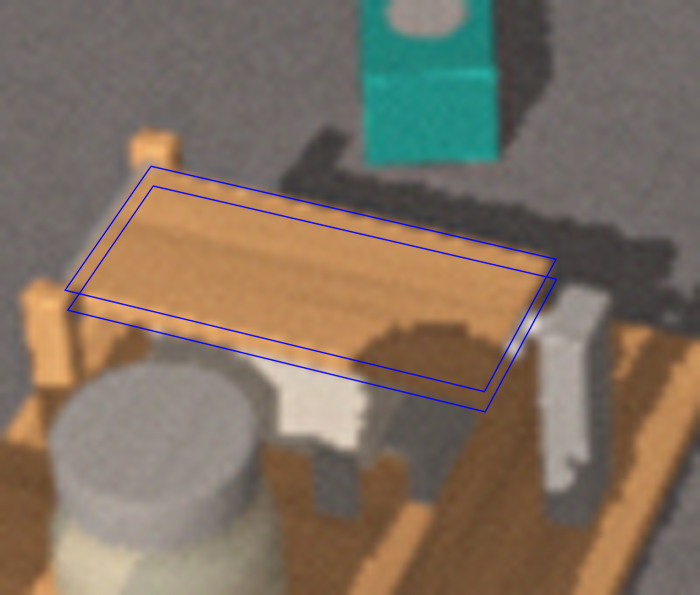

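View pics/y3.png

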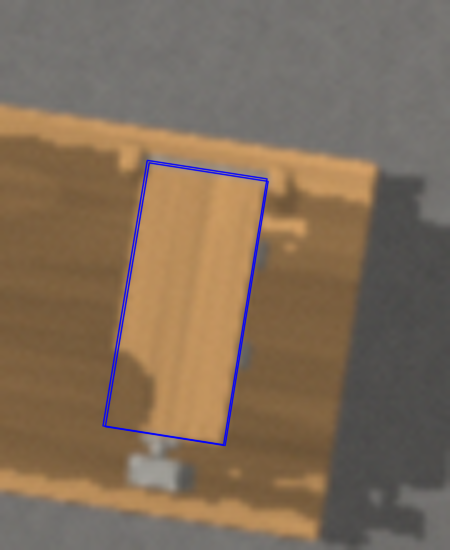

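```bash
python3 - <<'E'
from ov import *
import pickle
P=pickle.load(open("p0.pkl","rb"))
s=eyes.get_image("side");t=eyes.get_image("top")
cv2.imwrite("pics/z.png",t["frame"][:,:,::-1])
for n,p in(("top",t),("side",s)):
    for k in("jar_a","jar_b","jar_c","dish","scoop","plain_box","clamp_edge","cartridge_center"):
        a=[np.round(d["point"],1).tolist() for d in mark_of(P[n],k) if d["confidence"]>.5] if 0 else None
        print(n,k,[(np.round(d["bbox"]).tolist(),round(d["confidence"],2)) for d in recognise(p,k)][:2] if k!="clamp_edge" else [(np.round(d["point"],1).tolist(),round(d["confidence"],2)) for d in mark_of(p,k)][:2])
    K=Tz(*CRD,.035)
    for a in(0,.05):print(n,"edge pred (row,col)",a,proj(p,K((.058-.133*np.cos(a),0,.048+.133*np.sin(a))))[0][::-1].round(1))
E
```

```text
top jar_a [([174.0, 180.0, 37.0, 27.0], 0.9), ([422.0, 275.0, 27.0, 28.0], 0.74)]
top jar_b [([174.0, 180.0, 37.0, 27.0], 0.9), ([422.0, 275.0, 27.0, 28.0], 0.74)]
top jar_c [([174.0, 180.0, 37.0, 27.0], 0.9), ([422.0, 275.0, 27.0, 28.0], 0.74)]
top dish []
top scoop [([424.0, 118.0, 26.0, 43.0], 0.89)]
top plain_box [([432.0, 197.0, 31.0, 25.0], 0.81), ([168.0, 140.0, 148.0, 97.0], 0.3)]
top clamp_edge [([218.5, 269.8], 0.65), ([162.4, 279.7], 0.64)]
top cartridge_center [([337.0, 179.0, 32.0, 23.0], 0.64), ([166.0, 137.0, 147.0, 102.0], 0.53)]
top edge pred (row,col) 0 [216.6 272.4]
top edge pred (row,col) 0.05 [216.5 272. ]
side jar_a [([404.0, 134.0, 24.0, 37.0], 0.69), ([252.0, 244.0, 35.0, 53.0], 0.63)]
side jar_b [([404.0, 134.0, 24.0, 37.0], 0.69), ([252.0, 244.0, 35.0, 53.0], 0.63)]
side jar_c [([404.0, 134.0, 24.0, 37.0], 0.69), ([252.0, 244.0, 35.0, 53.0], 0.63)]
side dish []
side scoop [([257.0, 138.0, 39.0, 18.0], 0.5)]
side plain_box []
side clamp_edge [([236.6, 320.0], 0.92), ([284.0, 272.9], 0.68)]
side cartridge_center [([268.0, 236.0, 37.0, 22.0], 0.74), ([299.0, 184.0, 18.0, 31.0], 0.73)]
side edge pred (row,col) 0 [237.2 319. ]
side edge pred (row,col) 0.05 [234.8 318.8]
```

View pics/z.png

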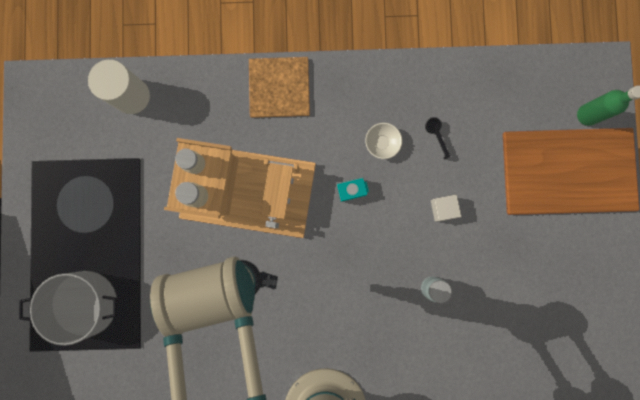

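```bash
python3 -c "
from rig import manip
print(manip.sign_off(), manip.get_state()['clock'])"
```

```text
the job is handed in; nothing more can be done
the job is handed in; nothing more can be done
```

I loaded the white cartridge into the cradle, folded the panel over it and pressed until it shut, then handed the job in at about 21 s.

- **Loading:** I gripped it across its width and rested its hinge end on the back stop. The moves allow no tool tilt, so I eased the grip to let the tongue end tip down about 10°. That is shallower than the 20–30° suggested. Then I slid the tongue under the lip and let the other end down onto the seat.
- **Shutting:** I swung the panel over from behind with the closed fingers and pressed near its free edge. The fingertips stopped 52.2 mm above the cradle floor, which matches the level panel's top (52 mm).

**Last checks**
- After the gripper was clear, the panel stayed level in both views. In the side view its edge was within 1 px of the position for 0 rad (236.6 against 237.2; at 0.05 rad it would be 234.8). The network's edge mark in the top view was about 3 px off.
- The jars, dish, scoop, plain box and turquoise box show where they were in the last top picture. The networks missed the dish in both views and the plain box in the side view, so those rest on looking at the picture.

**Less certain**
- I could not see the cartridge fully home, because the panel and a jar hide most of it. The level panel and the hidden tongue are the evidence.
- Before shutting, the pose fits for the let-go cartridge were noisy. They favoured about 6° of tilt, as expected on the seat.
- The last press peaked at about 44 N on the fingertips, more than the catch needed. The stated 40 N limit is for the arm and the gripper's body, not the fingers.

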